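Load the bus passes into the carry basket and hang it up

TASK

Get the family's passes ready for the morning: take every bus pass out of the wooden tray and put it in the carry basket where that stands on the shelf. The passes lie flush with nothing to pinch; pressing a pass on its end over the hollow tips its other end up. When all of them are in, carry the basket upright and hang it by its bail over both hooks of the hook rack, without disturbing the other things on the shelf.

Things in the scene. Friction and masses are not known exactly. Their poses are not given: they have to be found in the camera images.
- tray: Fixed lacquered wooden pass tray, 116 mm (x) by 274 mm (y), 35 mm high; origin under its centre, z up. Four pockets side by side at y = -99, -33, +33, +99 mm, each from x = -46 to +46 mm, 56 mm wide and 5 mm deep, so that a pass lies flush with the tray top, with a 4 to 6 mm gap at its +x end. Thin walls (10 mm) between the pockets.
- tray_press (a point): Tray axes; x = +30 mm on the tray, level with its top, mid-tray in y: the line along y on which passes are pressed. Under the passes the level floor (30 mm up) ends at x = +2.5 mm and falls away at 28 degrees to the +x wall: the hollow. A pass pressed down here until it stops (8 to 14 mm, depending on how broad the finger is) with a few newtons rocks over the floor edge and, let go, slides into the hollow and stays tipped.
- tray_raised (a point): Tray axes; x = -30 mm on the tray, 50 mm above the shelf, mid-tray in y: the line along y where the raised -x end of a tipped pass stands. It then lies at 28 degrees; the upper edge of that end is about 18 mm and the lower edge about 13 mm above the tray top, so the last 20 mm can be pinched from above by its two long edges (54 mm apart).
- basket: Loose dark wooden carry basket, open box 240 mm (x) by 150 mm (y), 50 mm high, walls and floor 6 mm, about 0.4 kg, with a fixed steel bail; origin under its centre, z up. The bail stands in the plane x = 0: uprights at y = -71 and +71 mm, top bar along y.
- basket_handle (a point): middle of the bail top bar of the basket: round bar 10 mm thick, along y, straight from y = -58 to +58 mm, 165 mm above the basket underside; axes as the basket
- hook_seat (a point): where the middle of the bail top bar rests once hung on the fixed hook rack: half-way between its two upturned hooks, 231 mm above the shelf. Axes of the rack: y along its cross bar; the hooks point to -x. The hooks (9 mm wire) are at y = -40 and +40 mm; their level seats run from x = -13 to +14 mm, their tips at x = -31 mm rise 21 mm above this point.
- rack_bar (a point): middle of the rack cross bar, rack axes: bar 14 mm thick along y, 240 mm above the shelf, 58 mm behind the hook seat, on posts 14 mm thick at y = -140 and +140 mm. Below it is only a base board 70 mm (x) by 330 mm (y), 15 mm high, so a hung basket may reach under the bar. Small keys hang near the posts.
- pass0_centre (a point): centre of bus pass 0 (may be absent): stiff white plastic plate 86 mm (x) by 54 mm (y), 5 mm thick, 28 g; starts flush in the tray pocket at y = -99 mm, its x along the tray x
- pass1_centre (a point): centre of bus pass 1 (may be absent): stiff white plastic plate 86 mm (x) by 54 mm (y), 5 mm thick, 28 g; starts flush in the tray pocket at y = -33 mm, its x along the tray x
- pass2_centre (a point): centre of bus pass 2 (may be absent): stiff white plastic plate 86 mm (x) by 54 mm (y), 5 mm thick, 28 g; starts flush in the tray pocket at y = 33 mm, its x along the tray x
- pass3_centre (a point): centre of bus pass 3 (may be absent): stiff white plastic plate 86 mm (x) by 54 mm (y), 5 mm thick, 28 g; starts flush in the tray pocket at y = 99 mm, its x along the tray x
- latch_clip: bystander: green lunchbox latch clip, 46 x 22 x 11 mm, lying on the shelf; origin under its centre
- bottle_cap: bystander: blue steel bottle cap, 43 mm across, 22 mm high; origin under its centre
- eraser: bystander: yellow eraser block, 50 x 22 x 14 mm; origin under its centre
- pass_stand: bystander: slotted wooden stand, 120 x 90 x 30 mm, with three other passes standing upright in it to a height of 90 mm; origin under its centre; stays as it is
- bottle: bystander: standing steel drinking bottle, 68 mm across, 210 mm high; origin under its centre
Not all that is in view belongs to the job. What is shaped like the part that bears pass3_centre but turquoise or yellow is not meant.

How it is judged (in metres and radians):
On the way, in this order (a step that is already met when the one before it is completed fails the run):
1. every bus pass from the tray lies in the basket while the basket still stands on the shelf (x of pass0_centre in the frame of basket between -0.118 and 0.118 m and y of pass0_centre in the frame of basket between -0.073 and 0.073 m and z of pass0_centre in the frame of basket between 0 and 0.055 m and x of pass1_centre in the frame of basket between -0.118 and 0.118 m and y of pass1_centre in the frame of basket between -0.073 and 0.073 m and z of pass1_centre in the frame of basket between 0 and 0.055 m and x of pass2_centre in the frame of basket between -0.118 and 0.118 m and y of pass2_centre in the frame of basket between -0.073 and 0.073 m and z of pass2_centre in the frame of basket between 0 and 0.055 m and x of pass3_centre in the frame of basket between -0.118 and 0.118 m and y of pass3_centre in the frame of basket between -0.073 and 0.073 m and z of pass3_centre in the frame of basket between 0 and 0.055 m and height (world z) of basket_handle below 0.175 m), for 0.2 s.
2. the basket hangs by its bail over both hooks with the passes in it (x of basket_handle in the frame of hook_seat between -0.025 and 0.025 m and y of basket_handle in the frame of hook_seat between -0.025 and 0.025 m and z of basket_handle in the frame of hook_seat between -0.012 and 0.012 m and angle between basket's own z axis and vertical below 0.3 rad and x of pass0_centre in the frame of basket between -0.118 and 0.118 m and y of pass0_centre in the frame of basket between -0.073 and 0.073 m and z of pass0_centre in the frame of basket between 0 and 0.055 m and x of pass1_centre in the frame of basket between -0.118 and 0.118 m and y of pass1_centre in the frame of basket between -0.073 and 0.073 m and z of pass1_centre in the frame of basket between 0 and 0.055 m and x of pass2_centre in the frame of basket between -0.118 and 0.118 m and y of pass2_centre in the frame of basket between -0.073 and 0.073 m and z of pass2_centre in the frame of basket between 0 and 0.055 m and x of pass3_centre in the frame of basket between -0.118 and 0.118 m and y of pass3_centre in the frame of basket between -0.073 and 0.073 m and z of pass3_centre in the frame of basket between 0 and 0.055 m), for 0.2 s.
At the end, for the whole second after the job is handed in: Every pass that was in the tray lies inside the basket; the basket hangs by its bail over both hooks (bar middle within 25 mm of the seat both along and across the hooks, and 12 mm in height), tilted by less than 0.3 rad, at rest (under 0.05 m/s) and let go (all of step 2 and contact force between the fingers and basket below 0.1 N and linear speed of basket below 0.05 m/s); the robot touches nothing.
It fails at once if the basket is tipped by more than 0.7 rad (angle between basket's own z axis and vertical above 0.7 rad).
It fails at once if a bystander is moved by more than 30 mm (distance of any of latch_clip, bottle_cap, eraser, pass_stand, bottle from where it was at the start of the episode above 0.03 m).
Of pass0, pass1, pass2, pass3 only 3 to 4 are there at a start; the rules pass over those that are not, and their reading is None.
At some moment in a run one of basket may be knocked a few centimetres aside while the robot is not near it.
It also fails if it takes over 210 s, if anything falls off the work surface, if the arm or the gripper's body presses on something with over 40 N, if the wrist force passes 120 N, or if a joint passes its speed limit or range.

ROBOT

A 6-joint arm with a two-finger parallel gripper is mounted at the origin on the work surface. World frame = base frame: x ahead of the robot, y to its left, z up, the work surface at z = 0. Lengths are in m, angles in degrees, forces in N, time in s.
With the tool pointing down it reaches from about 0.3 to 0.75 m from the base axis. Payload 8.5 kg.
Tool frame: the origin (TCP) lies between the finger pads; the fingertips stand 25 mm ahead of it and the grasp point (between the pads) lies 6 mm ahead of it; x points along the fingers, y is the direction in which the jaws open and shut, and the axes are right-handed (so a half turn about x gives the same grasp; the last joint's range is limited). The gripper opens to 85 mm and grips with 20 to 120 N. Pads are 22 mm wide; open, the fingers measure 114 mm over their backs; the gripper's body (76 mm by 85 mm) begins 54 mm behind the grasp point. The pads swing forward as they close: fully open they stand 13 mm farther back than shut.
Start: joints at [-86.362, 21.807, 74.336, -0, 83.858, -12.336], TCP at [0.151, -0.529, 0.256] pointing down, gripper open.
Joint ranges: [-178.18, 178.18], [-50.72, 133.34], [12.68, 142.11], [-81.47, 261.47], [9.98, 163.14], [-165.26, 165.26]. Speed limits (degrees/s): [136.94, 136.94, 180, 180, 180, 180].

INTERFACE

Orientations are given as a 3x3 rotation matrix whose columns are the frame's x, y, z axes.
In Python, from rig import sensors, get_image, workorder gives the robot as it stands.
- The arm moves only by the tool arm_command, never from a script. Its argument "plan" is a list that holds one entry, the list of rows, each a list of 6 numbers: the shift along the tool's x, y, z in units of 25 mm (1.0 is 25 mm), then the turn, a rotation vector about the tool's x, y, z in units of 6 degrees (1.0 is 6 degrees). In form: [[[dx, dy, dz, ax, ay, az], ...]]. A call has 1 to 10 rows; each row is the pose to reach, as a shift and turn from the pose commanded when the call began, along the tool's axes at that moment; what a row does not reach only later rows make up. A row lasts 1/10 s, in which the tool goes at most 50 mm and 8.59 degrees, less where a joint would pass 70% of its speed; a pose out of reach is approached as far as the arm can. A call with a gripper value outside its range is refused whole. "jaw" is the closure, from 0 (fully open) to 1 (shut), set as the call begins (left out, the last holds). The fingers move at their own pace and stop on an object; "newtons" is the grip in N (left out, the last holds). Time passes only in rows, so rows that repeat a pose let the fingers close. It gives the time, the measured TCP pose, the force and the opening at its end, in the units of the state.
- sensors.observe(): the state, without advancing time (a new reading comes with each control period).
- get_image(name): name is "scene" or "top" or "wrist"; returns a dict with "img" (480x640x3 uint8, red, green, blue), "fx", "fy", "cx", "cy" (pixels), "dist" ([k1, k2, p1, p2, k3] as OpenCV has them; the pictures are not rectified), "T" (4x4, takes a point from camera to world coordinates). Camera axes: x right, y up, looking along -z (the intrinsics and any distortion apply to the point x, -y, -z); pixel columns grow to the right and rows downward; lengths in m; the calibration is good to about 2 mm. A picture is of the moment at which its call begins. There is no depth.
- workorder.close_job(): hands the job in, once; it reports no verdict.
The state is a dict: "time_s": time; "q": joint angles; "qvel": joint speeds; "joint_efforts": joint torques, N m; "position": TCP position; "tool_rot": TCP orientation; "ft_force": force on the tool from outside, world axes, zero at the start; "wrist_torque": the same for the moment, N m; "grip_width": finger opening in m.
Only numpy, scipy, OpenCV 4.12 (cv2) and the standard library are available. Lean on these libraries where they do the work, as an engineer would, in place of code of your own. Each camera call takes 0.05 s, during which the arm holds its last target. There are 200 camera calls.

## Working session

There is one attempt and no reset: what is moved stays moved. The work goes in short steps, Python scripts to look and compute and a tool call to move; the robot and the scene stay as the last step left them, time stands still between calls to the robot, and variables do not carry over. Pictures are saved under pics/ and viewed, about 12 in all and at most 16, crops included, and the job is handed in when it is done.

Besides the shell and the picture viewer there is one more tool, called in YAML: its name, and indented under it one key for each argument. arm_command: Moves the arm, as the interface text tells. Its arguments: {"type":"object","properties":{"plan":{"type":"array","items":{"type":"array","items":{"type":"array","items":{"type":"number"}}}},"jaw":{"type":"number"},"newtons":{"type":"number"}},"required":["plan"]}

```bash
ls; mkdir -p pics
python3 - <<'E'
from rig import sensors,get_image
import cv2,numpy as np
for n in ["scene","top"]:
    d=get_image(n); cv2.imwrite(f"pics/{n}0.png",d["img"][:,:,::-1]); print(n,d["fx"],d["fy"],d["cx"],d["cy"],d["dist"],np.round(d["T"],3).tolist())
s=sensors.observe(); print(s)
E
```

```text
pics
scene 473.0947655243111 473.0947655243111 321.82978088712446 245.76344515932354 [0.02213354 0.         0.         0.         0.        ] [[-0.611, -0.487, 0.625, 1.157], [0.792, -0.396, 0.465, 0.411], [0.021, 0.779, 0.627, 0.807], [0.0, 0.0, 0.0, 1.0]]
top 493.17047829214823 493.17047829214823 315.05313027002313 242.45328086674513 [-0.07637877  0.          0.          0.          0.        ] [[0.03, 0.997, -0.069, 0.429], [-0.999, 0.031, 0.025, -0.033], [0.027, 0.068, 0.997, 1.433], [0.0, 0.0, 0.0, 1.0]]
{'time_s': 0.1, 'q': array([-8.63619527e+01,  2.18386216e+01,  7.43778441e+01,  1.18753779e-03,
        8.38570284e+01, -1.23347948e+01]), 'qvel': array([ 0.02198117, -0.04909479, -0.14021841,  0.00969865,  0.01647255,
       -0.03306514]), 'joint_efforts': array([ 3.29177812e-03, -4.49222016e+01, -2.31660050e+01, -2.22379272e-04,
        3.66255947e-03, -1.35694404e-05]), 'position': array([ 0.15134768, -0.52854505,  0.25577462]), 'tool_rot': array([[-6.08263984e-05,  2.75179508e-01, -9.61392862e-01],
       [ 1.28143571e-03, -9.61392053e-01, -2.75179357e-01],
       [-9.99999177e-01, -1.24870131e-03, -2.94146832e-04]]), 'ft_force': array([ 0.77695783, -0.53359333, -0.89355155]), 'wrist_torque': array([-0.0210362 , -0.02168306, -0.03372049]), 'grip_width': 0.08506283160102632}
```

View pics/top0.png

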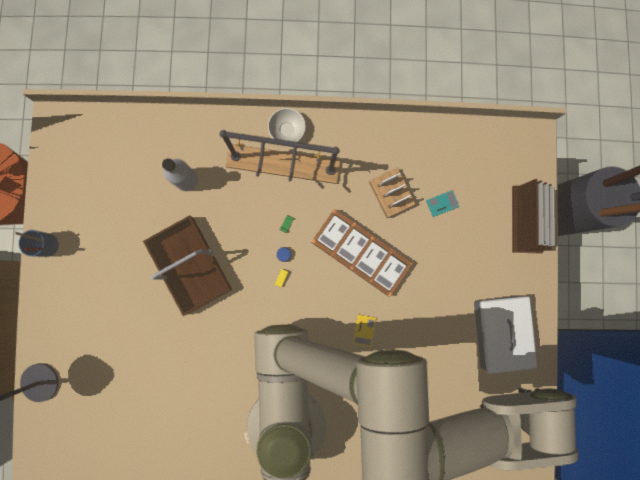

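View pics/scene0.png

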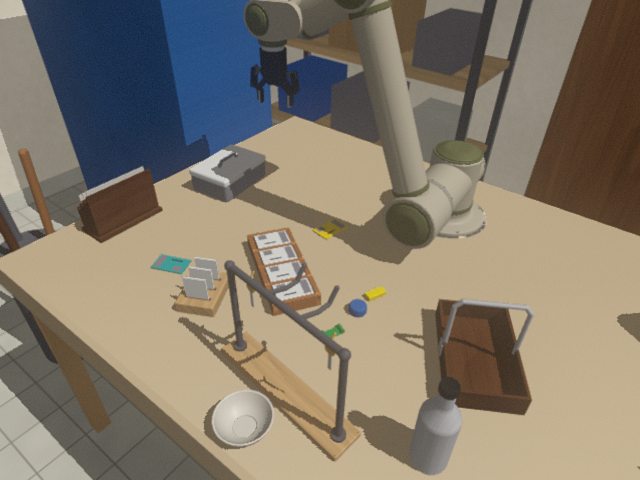

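The top view shows the white passes in the tray at about (335,232), (352,245), (372,261) and (390,273). Lookalikes are the teal card at (443,203), the yellow card at (365,328) and the stand passes at (393,190). I choose the four white ones in the tray. The basket is at (188,265) and the rack bar runs from (223,134) to (337,150). Next I measure them.

```bash
cat > h.py <<'E'
from rig import sensors,get_image
import cv2,numpy as np
def K(d): return np.array([[d["fx"],0,d["cx"]],[0,d["fy"],d["cy"]],[0,0,1.]])
def rays(d,px):
    p=cv2.undistortPoints(np.array(px,float).reshape(-1,1,2),K(d),np.array(d["dist"],float)).reshape(-1,2)
    r=np.c_[p[:,0],-p[:,1],-np.ones(len(p))]@np.array(d["T"])[:3,:3].T
    return np.array(d["T"])[:3,3],r
def onz(d,px,z):
    o,r=rays(d,px); return o+r*((z-o[2])/r[:,2])[:,None]
def proj(d,P):
    T=np.linalg.inv(np.array(d["T"])); c=np.atleast_2d(P)@T[:3,:3].T+T[:3,3]; c=c*[1,-1,-1]
    return cv2.projectPoints(c,np.zeros(3),np.zeros(3),K(d),np.array(d["dist"],float))[0].reshape(-1,2)
def tri(d1,p1,d2,p2):
    A=np.zeros((3,3));b=np.zeros(3);
    for d,p in((d1,p1),(d2,p2)):
        o,r=rays(d,[p]); r=r[0]/np.linalg.norm(r[0]); M=np.eye(3)-np.outer(r,r); A+=M;b+=M@o
    return np.linalg.solve(A,b)
def go(P,R=None,ax=None):
    "shift in tool axes, units of 25 mm; turn in units of 6 deg"
    from scipy.spatial.transform import Rotation as Ro
    s=sensors.observe(); T=s["tool_rot"]
    out=(T.T@(np.array(P)-s["position"]))/.025
    w=np.zeros(3) if R is None else Ro.from_matrix(T.T@R).as_rotvec(degrees=True)/6
    return np.round(np.r_[out,w],3)
def down(yaw):
    "tool down, jaw axis (tool y) along world yaw deg"
    c,s=np.cos(np.radians(yaw)),np.sin(np.radians(yaw)); x=np.array([0,0,-1.]);y=np.array([c,s,0]);return np.c_[x,y,np.cross(x,y)]
E
python3 - <<'E'
from h import *
d=get_image("top"); im=d["img"]; hsv=cv2.cvtColor(im,cv2.COLOR_RGB2HSV)
big=cv2.resize(im[195:310,300:430],None,fx=4.5,fy=4.5,interpolation=cv2.INTER_CUBIC)
b2=cv2.resize(im[120:325,130:360],None,fx=2.4,fy=2.4,interpolation=cv2.INTER_CUBIC)
b2=b2[:517]; H=max(big.shape[0],b2.shape[0])
cv2.imwrite("pics/trayc.png",big[:,:,::-1]);cv2.imwrite("pics/baskc.png",b2[:,:,::-1])
w=((hsv[...,1]<45)&(hsv[...,2]>150)).astype(np.uint8)
w[:200]=0;w[310:]=0;w[:,:310]=0;w[:,420:]=0
w=cv2.morphologyEx(w,cv2.MORPH_CLOSE,np.ones((7,7)))if 0 else w
n,l,st,c=cv2.connectedComponentsWithStats(cv2.morphologyEx(w,cv2.MORPH_CLOSE,np.ones((3,3))))
for i in range(1,n):
    if st[i,4]>60: 
        pts=np.argwhere(l==i)[:,::-1].astype(np.float32); r=cv2.minAreaRect(pts); W=onz(d,cv2.boxPoints(r),.035); print(st[i,4],r[0],np.round(W[:,:2].mean(0),4),np.round(np.linalg.norm(W[0]-W[1]),4),np.round(np.linalg.norm(W[2]-W[1]),4), np.round(W[:,:2],3).tolist())
# tray brown
for name,(a,b,c0,c1),z in(("tray",(200,305,305,420),.035),("basket",(205,325,135,250),.05)):
    v=hsv[a:b,c0:c1]; print(name,np.median(v.reshape(-1,3),0))
E
```

```text
479 (333.2383117675781, 232.5167999267578) [ 0.5562 -0.1184] 0.0867 0.0543 [[0.535, -0.072], [0.607, -0.119], [0.578, -0.165], [0.505, -0.117]]
478 (352.1420593261719, 245.90603637695312) [ 0.5197 -0.1733] 0.0868 0.0549 [[0.498, -0.127], [0.571, -0.174], [0.541, -0.22], [0.469, -0.172]]
483 (371.07159423828125, 258.9867248535156) [ 0.4841 -0.2283] 0.087 0.0547 [[0.462, -0.182], [0.535, -0.229], [0.506, -0.275], [0.433, -0.227]]
476 (389.73077392578125, 272.65380859375) [ 0.4467 -0.2826] 0.0865 0.0547 [[0.425, -0.236], [0.498, -0.283], [0.469, -0.329], [0.396, -0.282]]
tray [ 18.  79. 190.]
basket [ 18.  81. 189.]
```

View pics/trayc.png

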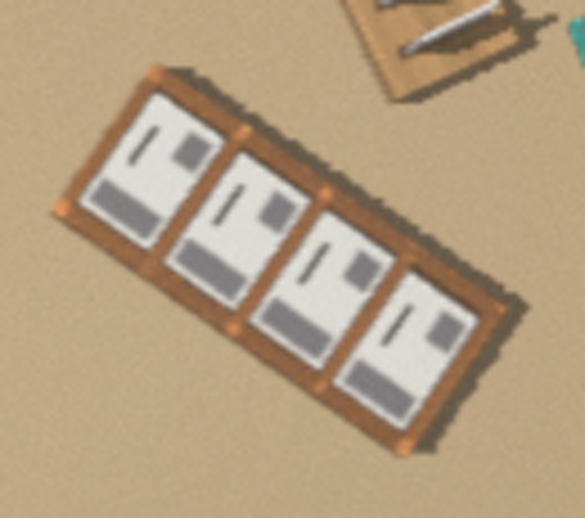

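View pics/baskc.png

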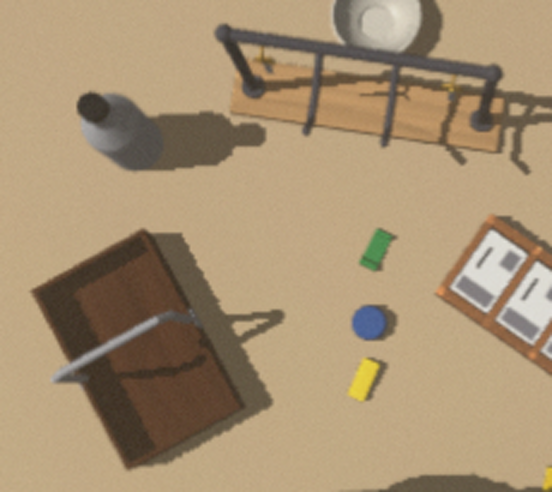

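Run:
```python
from h import *
d=get_image("top"); hsv=cv2.cvtColor(d["img"],cv2.COLOR_RGB2HSV)
f=lambda P:[(130+x/2.4,120+y/2.4) for x,y in P]
np.set_printoptions(precision=4,suppress=True)
def an(a,b): v=b-a; return np.degrees(np.arctan2(v[1],v[0])),np.linalg.norm(v)
B=onz(d,f([(33,291),(147,231),(244,407),(129,467)]),.05)[:,:2]; print("basket",B.mean(0),[an(B[i],B[(i+1)%4]) for i in range(4)])
H=onz(d,f([(60,378),(183,314)]),.165)[:,:2];print("bail ends",H,H.mean(0),an(H[0],H[1]))
R=onz(d,f([(223,33),(495,74)]),.24)[:,:2];print("bar",R,R.mean(0),an(R[0],R[1]))
T=onz(d,f([(307,131),(386,144)]),.252)[:,:2];print("tips",T,T.mean(0),an(*T))
Q=[f for f in [(155,70),(62,210),(403,450),(503,308)]]
W=onz(d,[(300+x/4.5,195+y/4.5) for x,y in Q],.035)[:,:2];print("tray",W.mean(0),[an(W[i],W[(i+1)%4]) for i in range(4)])
for n,(lo,hi) in dict(green=((50,120,40),(75,255,200)),blue=((105,120,60),(125,255,255))).items():
  m=cv2.inRange(hsv,lo,hi);m[:180]=0;m[320:]=0;m[:,:270]=0;m[:,310:]=0
  a=np.argwhere(m)[:,::-1].mean(0);print(n,onz(d,[a],.01)[0,:2])
Rm=down(57); print(go([.50,-.20,.30],down(-123)))
```

```text
basket [0.45   0.2883] [(np.float64(-60.26238758518817), np.float64(0.15075084941078395)), (np.float64(-148.80141225507884), np.float64(0.2361945331031731)), (np.float64(119.37483214033684), np.float64(0.1502358491399906)), (np.float64(31.3306127380229), np.float64(0.23525743065262147))]
bail ends [[0.4141 0.3438]
 [0.4867 0.2148]] [0.4504 0.2793] (np.float64(-60.611533889282825), np.float64(0.14802182448232196))
bar [[ 0.7734  0.173 ]
 [ 0.74   -0.1078]] [0.7567 0.0326] (np.float64(-96.7819948119025), np.float64(0.28277194230726604))
tips [[0.6715 0.0813]
 [0.6608 0.0012]] [0.6662 0.0413] (np.float64(-97.56551505558873), np.float64(0.08083974511111187))
tray [ 0.5014 -0.2031] [(np.float64(148.20162684355478), np.float64(0.10708416215590245)), (np.float64(-123.42268737041401), np.float64(0.2632979821793536)), (np.float64(-34.18485743693258), np.float64(0.11060417532838254)), (np.float64(57.33747369357822), np.float64(0.26782819853479994))]
green [nan nan]
blue [0.4921 0.0256]
[ -1.75   -8.801 -17.025   8.162   0.001   0.008]<stdin>:14: RuntimeWarning: Mean of empty slice.
  ret = um.true_divide(
```

arm_command:
  plan:
    - [[-1.75,-8.8,-17,8.16,0,0],[-1.75,-8.8,-17,8.16,0,0],[-1.75,-8.8,-17,8.16,0,0],[-1.75,-8.8,-17,8.16,0,0],[-1.75,-8.8,-17,8.16,0,0],[-1.75,-8.8,-17,8.16,0,0],[-1.75,-8.8,-17,8.16,0,0],[-1.75,-8.8,-17,8.16,0,0],[-1.75,-8.8,-17,8.16,0,0],[-1.75,-8.8,-17,8.16,0,0]]
  jaw: 0

```text
time_s: 1.2
position: [0.4967, -0.2022, 0.2998]
tool_rot: [[-0.0, -0.544, -0.839], [-0.0, -0.839, 0.544], [-1.0, 0.0, -0.0]]
ft_force: [0.7, -1.3, 0.1]
grip_width: 0.0852
```

arm_command:
  plan:
    - [[0,0,0,0,0,0],[0,0,0,0,0,0],[0,0,0,0,0,0]]

```text
time_s: 1.5
position: [0.495, -0.2046, 0.2993]
tool_rot: [[-0.001, -0.545, -0.838], [0.0, -0.838, 0.545], [-1.0, 0.0, 0.001]]
ft_force: [0.5, 0.0, -0.1]
grip_width: 0.0852
```

Run:
```python
from h import *
s=sensors.observe();print(s["position"],s["tool_rot"][:,1],s["q"])
d=get_image("wrist"); cv2.imwrite("pics/w1.png",d["img"][:,:,::-1])
```

```text
[ 0.49495762 -0.20458053  0.29932864] [-5.45241715e-01 -8.38278832e-01  2.66748810e-04] [-3.51226479e+01  1.87915568e+01  7.18206318e+01 -1.66873566e-02
  8.94261351e+01  8.79187145e+01]
```

View pics/w1.png

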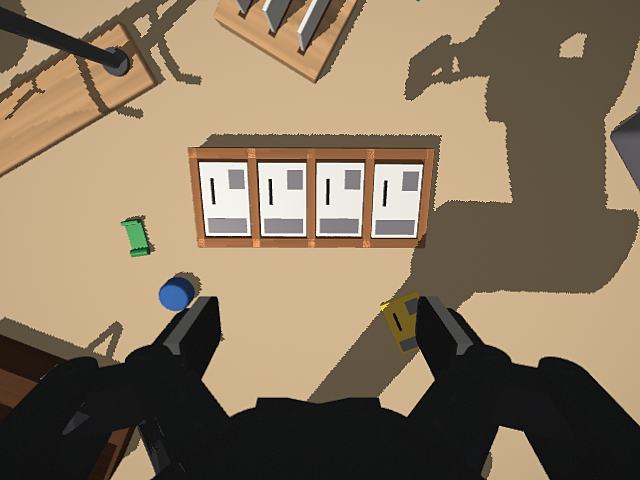

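Wrist view: the tray spans about (190,149) to (432,247). The pass-to-rim margin is about 14 px at the top and 10 px at the bottom, which suggests the +x gap is on the far (top) side. I'll check that in one close crop.

Run:
```python
from h import *
np.set_printoptions(precision=4,suppress=True)
im=cv2.imread("pics/w1.png"); cv2.imwrite("pics/w1c.png",cv2.resize(im[140:255,185:320],None,fx=5.5,fy=5.2,interpolation=cv2.INTER_NEAREST))
d=get_image("wrist"); hsv=cv2.cvtColor(d["img"],cv2.COLOR_RGB2HSV)
print(d["T"][:3,3],d["T"][:3,2])
w=((hsv[...,1]<60)&(hsv[...,2]>120)).astype(np.uint8);w[:155]=0;w[245:]=0;w[:,:195]=0;w[:,428:]=0
n,l,st,c=cv2.connectedComponentsWithStats(cv2.morphologyEx(w,cv2.MORPH_CLOSE,np.ones((5,5))))
for i in range(1,n):
    if st[i,4]>500:
        r=cv2.minAreaRect(np.argwhere(l==i)[:,::-1].astype(np.float32)); W=onz(d,cv2.boxPoints(r),.035)[:,:2];C=W.mean(0);v=W[1]-W[0];u=W[2]-W[1];print(C,np.linalg.norm(v),np.degrees(np.arctan2(v[1],v[0])),np.linalg.norm(u),np.degrees(np.arctan2(u[1],u[0])))
```

```text
[ 0.5563 -0.2444  0.4168] [ 0.2398 -0.1583  0.9578]
[ 0.5596 -0.1174] 0.05431656441194191 -120.48863791345265 0.08731850385650376 146.2518383123881
[ 0.5224 -0.1723] 0.08506566780928583 -36.046652613855706 0.05367374961162466 -123.13898614626896
[ 0.4862 -0.2279] 0.08490972099486765 -33.20627004711191 0.05251883058485518 -123.1032865951061
[ 0.4494 -0.2821] 0.08763090091051877 -33.368153663816756 0.053858054877424275 -125.92578213537175
```

View pics/w1c.png

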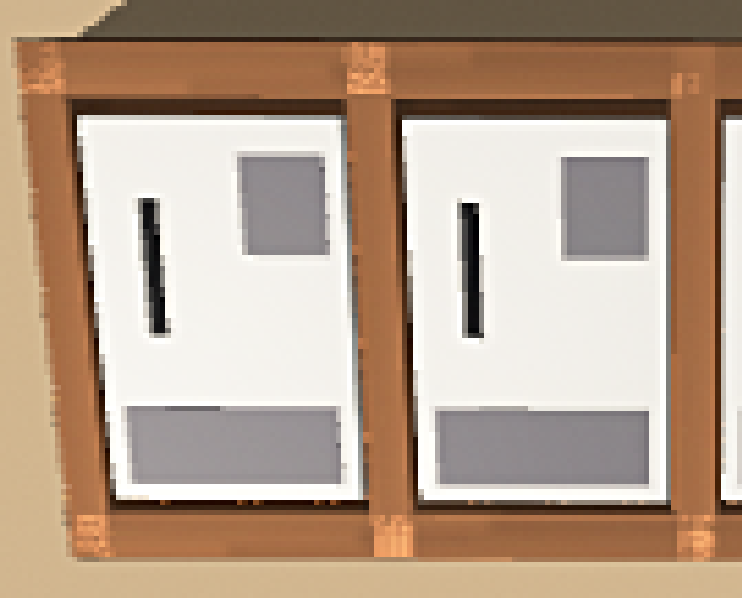

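The crop shows the wide dark gap on the far (top) side of the passes, so tray +x points at about -33.6°. Pass 3 is the left one here. I'll hover over its press point with the jaws shut.

Run:
```python
from h import *
print(go([.585,-.136,.085],down(-123.6)))
```

```text
[ 8.578e+00 -4.283e+00 -1.519e+00  8.300e-02  4.000e-03 -2.000e-03]
```

arm_command:
  plan:
    - [[4,-4.28,-1.52,0.08,0,0],[4,-4.28,-1.52,0.08,0,0],[8.58,-4.28,-1.52,0.08,0,0],[8.58,-4.28,-1.52,0.08,0,0],[8.58,-4.28,-1.52,0.08,0,0],[8.58,-4.28,-1.52,0.08,0,0],[8.58,-4.28,-1.52,0.08,0,0],[8.58,-4.28,-1.52,0.08,0,0],[8.58,-4.28,-1.52,0.08,0,0]]
  jaw: 1
  newtons: 30

```text
time_s: 2.5
position: [0.5863, -0.1359, 0.0879]
tool_rot: [[0.004, -0.552, -0.834], [-0.002, -0.834, 0.552], [-1.0, -0.001, -0.005]]
ft_force: [-0.4, -0.0, 0.1]
grip_width: 0.0002
```

Run:
```python
from h import *
s=sensors.observe();print(s["position"],s["ft_force"],s["grip_width"])
```

```text
[ 0.58632649 -0.13594058  0.08786774] [-0.3778593  -0.0417064   0.13274136] 0.00017535264061677099
```

arm_command:
  plan:
    - [[0.8,0,0,0,0,0],[1.0,0,0,0,0,0],[1.1,0,0,0,0,0],[1.2,0,0,0,0,0],[1.3,0,0,0,0,0],[1.4,0,0,0,0,0],[1.4,0,0,0,0,0]]

```text
time_s: 3.2
position: [0.5856, -0.1348, 0.0499]
tool_rot: [[-0.0, -0.551, -0.834], [0.0, -0.834, 0.551], [-1.0, 0.0, 0.0]]
ft_force: [-0.7, -0.2, 0.2]
grip_width: -0.0002
```

arm_command:
  plan:
    - [[0.06,0,0,0,0,0],[0.12,0,0,0,0,0],[0.18,0,0,0,0,0],[0.18,0,0,0,0,0]]

```text
time_s: 3.6
position: [0.5877, -0.1359, 0.048]
tool_rot: [[0.006, -0.551, -0.834], [-0.003, -0.834, 0.551], [-1.0, -0.001, -0.007]]
ft_force: [0.9, -2.6, 12.0]
grip_width: 0.0002
```

Contact at 12 N with the pass bottomed out, tip about 12 mm below the tray top. I release, raise and look.

arm_command:
  plan:
    - [[-0.3,0,0,0,0,0],[-0.8,0,0,0,0,0],[-2,0,0,0,0,0],[-4,0,0,0,0,0],[-4,0,1.5,0,0,0],[-4,0,1.5,0,0,0],[-4,0,1.5,0,0,0]]
  jaw: 0.25

```text
time_s: 4.3
position: [0.5541, -0.1138, 0.1462]
tool_rot: [[0.0, -0.551, -0.834], [-0.0, -0.834, 0.551], [-1.0, 0.0, -0.0]]
ft_force: [0.3, -1.0, 0.4]
grip_width: 0.0638
```

Run:
```python
from h import *
s=sensors.observe();print(s["position"],s["grip_width"])
d=get_image("wrist"); cv2.imwrite("pics/w2.png",d["img"][:,:,::-1])
```

```text
[ 0.55408579 -0.11383367  0.14617715] 0.06379713576558804
```

View pics/w2.png

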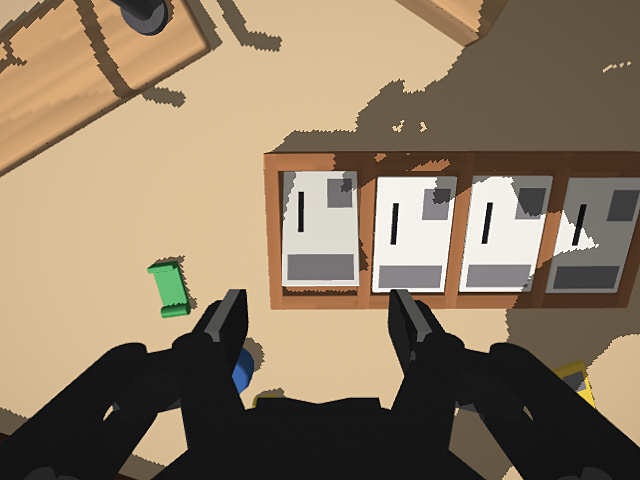

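Pass 3 at about (320,230) is tipped, with its raised end edge near row 287. The neighbours are still flush. I'll locate that end.

Run:
```python
from h import *
np.set_printoptions(precision=4,suppress=True)
d=get_image("wrist")
W=onz(d,[(283,285.5),(358.5,286.5)],.052);print(W,np.linalg.norm(W[0]-W[1]),np.degrees(np.arctan2(*(W[1]-W[0])[1::-1])))
m=W.mean(0)[:2]; ex=np.array([.8329,-.5534]); C=np.array([.5051,-.2018]); ey=np.array([.5534,.8329])
print((m-C)@ex,(m-C)@ey)
g=m+.011*ex; print(g,go([*g,.062],down(-123.6)))
L=[(.447,-.2830),(.4844,-.2282)]
for y in (.099,.033,-.033,-.099): print(y,C+.030*ex+y*ey)
```

```text
[[ 0.5488 -0.0808  0.052 ]
 [ 0.5195 -0.1238  0.052 ]] 0.0520436832368892 -124.28096363208464
-0.03086810030922169 0.09898339052902362
[ 0.5433 -0.1084] [ 3.341  0.048  0.516  0.022  0.    -0.001]
0.099 [ 0.5849 -0.1359]
0.033 [ 0.5483 -0.1909]
-0.033 [ 0.5118 -0.2459]
-0.099 [ 0.4753 -0.3009]
```

arm_command:
  plan:
    - [[1.5,0.05,0.58,0,0,0],[3,0.05,0.58,0,0,0],[3.3,0.05,0.58,0,0,0],[3.4,0.05,0.58,0,0,0],[3.5,0.05,0.58,0,0,0],[3.5,0.05,0.58,0,0,0],[3.5,0.05,0.58,0,0,0]]

```text
time_s: 5.1
position: [0.5422, -0.1075, 0.0591]
tool_rot: [[0.002, -0.551, -0.834], [-0.001, -0.834, 0.551], [-1.0, -0.0, -0.002]]
ft_force: [0.5, -0.5, 0.6]
grip_width: 0.064
```

arm_command:
  plan:
    - [[0,0,0,0,0,0],[0,0,0,0,0,0],[0,0,0,0,0,0],[0,0,0,0,0,0],[0,0,0,0,0,0]]
  jaw: 1
  newtons: 30

```text
time_s: 5.6
position: [0.542, -0.1074, 0.0589]
tool_rot: [[0.001, -0.551, -0.834], [-0.001, -0.834, 0.551], [-1.0, -0.0, -0.002]]
ft_force: [-1.0, 0.1, 5.8]
grip_width: 0.0527
```

arm_command:
  plan:
    - [[-0.5,0,0,0,0,0],[-1.2,0,0,0,0,0],[-2.5,0,0,0,0,0],[-4,0,0,0,0,0],[-5,0,0,0,0,0],[-5,0,0,0,0,0],[-5,0,0,0,0,0]]

```text
time_s: 6.3
position: [0.5414, -0.1071, 0.1835]
tool_rot: [[0.001, -0.551, -0.834], [-0.0, -0.834, 0.551], [-1.0, -0.0, -0.001]]
ft_force: [-0.6, 0.0, -0.8]
grip_width: 0.0531
```

Run:
```python
from h import *
s=sensors.observe();print(s["position"],s["grip_width"])
d=get_image("wrist"); a=d["img"]; t=get_image("top")["img"][180:340,120:420]; t=cv2.resize(t,(600,320))
cv2.imwrite("pics/w3.png",np.vstack([cv2.resize(a,(600,280),interpolation=cv2.INTER_AREA),t])[:,:,::-1])
```

```text
[ 0.54142848 -0.107104    0.18352045] 0.05309447821705003
```

View pics/w3.png

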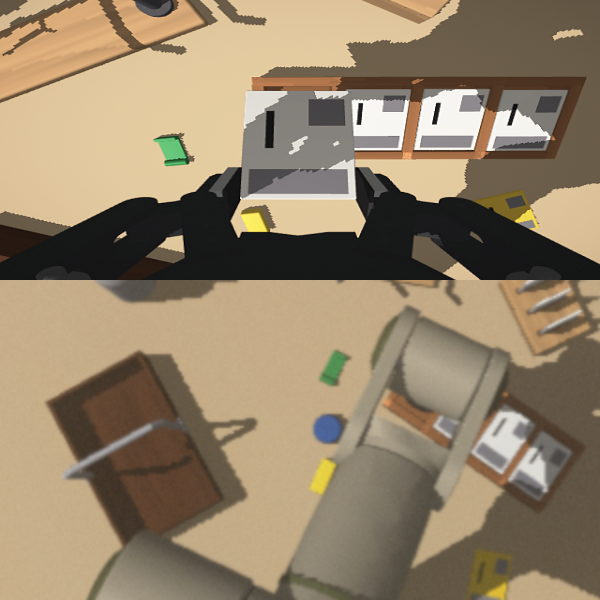

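```bash
cat >> h.py <<'E'
def basket():
    "rim extremes of dark-brown basket in top view: leftmost, topmost, rightmost"
    d=get_image("top"); h=cv2.cvtColor(d["img"],cv2.COLOR_RGB2HSV)
    m=((h[...,2]<135)&(h[...,1]>110)&((h[...,0]<14)|(h[...,0]>170))).astype(np.uint8); m[:195]=0;m[340:]=0;m[:,:100]=0;m[:,275:]=0
    m=cv2.morphologyEx(m,cv2.MORPH_OPEN,np.ones((3,3)))
    n,l,st,c=cv2.connectedComponentsWithStats(m); i=1+st[1:,4].argmax(); p=np.argwhere(l==i)[:,::-1]
    e=[p[p[:,0].argmin()],p[p[:,1].argmin()],p[p[:,0].argmax()]]
    return d,l==i,e,onz(d,e,.05)[:,:2]
E
python3 - <<'E'
from h import *
np.set_printoptions(precision=4,suppress=True)
d,m,e,W=basket();print(e,W.tolist(),m.sum())
print(go([.381,.245,.25],down(-59.7)))
E
```

```text
[array([182, 278]), array([214, 273]), array([226, 283])] [[0.4138391653268745, 0.3019448557818259], [0.4306650447401549, 0.21290831494621595], [0.4038680256761493, 0.1782413399348088]] 792
[ -2.69   -8.213  13.115 -10.628   0.023   0.009]
```

arm_command:
  plan:
    - [[-2.7,-1,1.5,-1,0,0],[-2.7,-8.2,13.1,-10.63,0,0],[-2.7,-8.2,13.1,-10.63,0,0],[-2.7,-8.2,13.1,-10.63,0,0],[-2.7,-8.2,13.1,-10.63,0,0],[-2.7,-8.2,13.1,-10.63,0,0],[-2.7,-8.2,13.1,-10.63,0,0],[-2.7,-8.2,13.1,-10.63,0,0],[-2.7,-8.2,13.1,-10.63,0,0],[-2.7,-8.2,13.1,-10.63,0,0]]

```text
time_s: 7.45
position: [0.3807, 0.2453, 0.2501]
tool_rot: [[-0.001, 0.507, -0.862], [-0.001, -0.862, -0.507], [-1.0, -0.0, 0.001]]
ft_force: [0.4, -1.0, -0.7]
grip_width: 0.0531
```

arm_command:
  plan:
    - [[0,0,0,0,0,0],[0,0,0,0,0,0],[0,0,0,0,0,0]]

```text
time_s: 7.75
position: [0.3821, 0.2433, 0.2503]
tool_rot: [[-0.0, 0.503, -0.865], [-0.0, -0.865, -0.503], [-1.0, 0.0, 0.001]]
ft_force: [0.4, -0.4, -0.9]
grip_width: 0.0527
```

Run:
```python
from h import *
np.set_printoptions(precision=4,suppress=True)
s=sensors.observe();print(s["position"],s["grip_width"],s["q"])
d=get_image("wrist"); a=d["img"]; t=get_image("scene")["img"][240:480,340:640]; t=cv2.resize(t,(400,320))
print(go([.381,.245,.07],down(-59.7)))
c=np.zeros((480,800,3),np.uint8);c[:300,:400]=cv2.resize(a,(400,300),interpolation=cv2.INTER_AREA);c[:320,400:]=t
h=cv2.cvtColor(cv2.imread("pics/top0.png"),cv2.COLOR_BGR2HSV)
print([h[y,x].tolist() for x,y in [(185,250),(170,240),(200,265),(220,275),(225,240),(235,270),(205,300)]])
cv2.imwrite("pics/w4.png",c[:320,:,::-1])
```

```text
[0.3821 0.2433 0.2503] 0.05269905314753826 [17.4597 12.3609 89.3237 -0.0088 78.3448 77.2908]
[ 7.219 -0.066  0.002 -0.015  0.003 -0.   ]
[[12, 127, 92], [12, 120, 98], [12, 134, 93], [13, 127, 90], [19, 79, 193], [18, 79, 190], [13, 121, 95]]
```

View pics/w4.png

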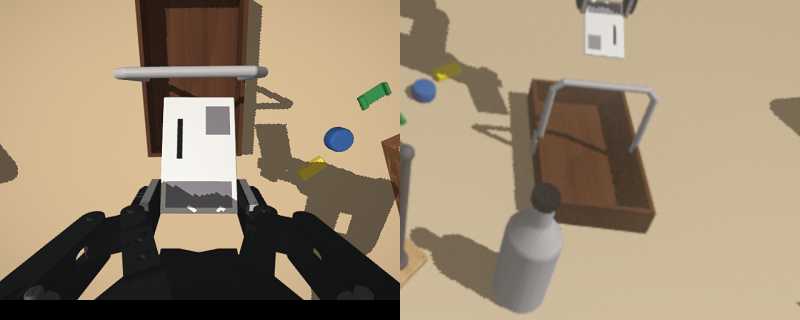

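Run:
```python
from h import *
np.set_printoptions(precision=4,suppress=True)
d=get_image("wrist")
W=onz(d,np.array([(118,73),(265,72)])*1.6,.165)[:,:2];print(W,W.mean(0),np.linalg.norm(W[0]-W[1]),np.degrees(np.arctan2(*(W[0]-W[1])[::-1])))
W=onz(d,np.array([(148,156),(253,154)])*1.6,.05)[:,:2];print("near rim",W,W.mean(0)); 
h=cv2.cvtColor(d["img"],cv2.COLOR_RGB2HSV);m=((h[...,0]<16)&(h[...,1]>100)&(h[...,2]<140)).astype(np.uint8);m[:,:180]=0;m[:,420:]=0;m[270:]=0
c=max(cv2.findContours(m,0,2)[0],key=cv2.contourArea)[:,0]
print(c[(c[:,0]-c[:,1]).argmin()],c[(c[:,0]+c[:,1]).argmax()])
```

```text
[[0.4192 0.3511]
 [0.4876 0.2352]] [0.4534 0.2931] 0.13458512941252235 120.52381599112297
near rim [[0.3133 0.2982]
 [0.4009 0.1545]] [0.3571 0.2263]
[225 106] [393 104]
```

Wrist view and scene view agree: the pass is centred over the near half of the basket, clear of the bail. I lower it and release.

arm_command:
  plan:
    - [[2,0,0,0,0,0],[4,0,0,0,0,0],[5.5,0,0,0,0,0],[6.5,0,0,0,0,0],[7.2,0,0,0,0,0],[7.2,0,0,0,0,0],[7.2,0,0,0,0,0]]

```text
time_s: 8.6
position: [0.3819, 0.2443, 0.071]
tool_rot: [[0.0, 0.504, -0.863], [0.0, -0.863, -0.504], [-1.0, 0.0, -0.0]]
ft_force: [0.7, 0.0, -0.3]
grip_width: 0.0532
```

arm_command:
  plan:
    - [[0,0,0,0,0,0],[0,0,0,0,0,0],[0,0,0,0,0,0],[0,0,0,0,0,0]]
  jaw: 0.25

```text
time_s: 9.0
position: [0.3816, 0.2444, 0.071]
tool_rot: [[0.001, 0.505, -0.863], [0.0, -0.863, -0.505], [-1.0, 0.0, -0.001]]
ft_force: [-0.1, -0.6, 0.3]
grip_width: 0.064
```

arm_command:
  plan:
    - [[-1,0,0,0,0,0],[-3,0,0,0,0,0],[-5,0,0,0,0,0],[-7.2,0,0,0,0,0],[-7.2,0,0,0,0,0],[-7.2,0,0,0,0,0]]
  jaw: 0.25

```text
time_s: 9.6
position: [0.3816, 0.2445, 0.2516]
tool_rot: [[0.003, 0.505, -0.863], [0.001, -0.863, -0.505], [-1.0, 0.001, -0.003]]
ft_force: [0.6, 0.3, -1.7]
grip_width: 0.0644
```

```bash
sed -i 's/h\[...,2\]<135)&(h\[...,1\]>110)&((h\[...,0\]<14)|(h\[...,0\]>170))/h[...,2]<125)\&(h[...,1]>95)\&(h[...,0]<17)/' h.py
python3 - <<'E'
from h import *
np.set_printoptions(precision=4,suppress=True)
s=sensors.observe();print(s["position"],s["grip_width"])
d,m,e,W=basket();print(e,W.tolist(),m.sum())
t=get_image("wrist"); h=cv2.cvtColor(t["img"],cv2.COLOR_RGB2HSV);w=((h[...,1]<50)&(h[...,2]>190)).astype(np.uint8);w[:,:180]=0;w[:,420:]=0
n,l,st,c=cv2.connectedComponentsWithStats(w)
print([(st[i].tolist(),onz(t,[c[i]],.015)[0]) for i in range(1,n) if st[i,4]>300])
print(go([.548,-.191,.15],down(-123.6)))
E
```

```text
[0.3816 0.2445 0.2516] 0.06441445115437802
[array([160, 242]), array([188, 216]), array([206, 246])] [[0.5126514674638375, 0.36877968800353533], [0.5885159739994771, 0.2932849888592082], [0.505498215236571, 0.23858893989885357]] 1055
[([183, 104, 230, 17, 2201], array([0.4574, 0.3137, 0.015 ])), ([296, 144, 49, 19, 395], array([0.4404, 0.2721, 0.015 ])), ([293, 154, 51, 71, 2168], array([0.4004, 0.2577, 0.015 ]))]
[ 3.972 18.404  3.006 10.652  0.023 -0.008]
```

arm_command:
  plan:
    - [[0,5,1,3,0,0],[3,18.4,3,10.65,0,0],[3,18.4,3,10.65,0,0],[3,18.4,3,10.65,0,0],[3,18.4,3,10.65,0,0],[3,18.4,3,10.65,0,0],[3,18.4,3,10.65,0,0],[3,18.4,3,10.65,0,0],[3,18.4,3,10.65,0,0],[3,18.4,3,10.65,0,0]]
  jaw: 1

```text
time_s: 10.7
position: [0.5488, -0.194, 0.1722]
tool_rot: [[-0.004, -0.556, -0.831], [0.002, -0.831, 0.556], [-1.0, 0.001, 0.004]]
ft_force: [0.5, 0.8, 0.3]
grip_width: -0.0001
```

arm_command:
  plan:
    - [[0,0,0,0,0,0],[0,0,0,0,0,0],[0,0,0,0,0,0]]

```text
time_s: 11.0
position: [0.5485, -0.1894, 0.175]
tool_rot: [[-0.001, -0.552, -0.834], [0.001, -0.834, 0.552], [-1.0, -0.0, 0.002]]
ft_force: [0.4, -0.7, -0.8]
grip_width: -0.0001
```

Run:
```python
from h import *
np.set_printoptions(precision=4,suppress=True)
s=sensors.observe();print(s["position"],s["grip_width"])
print(go([.5483,-.191,.046],down(-123.6)))
```

```text
[ 0.5485 -0.1894  0.175 ] -5.884141456019958e-05
[ 5.162  0.059 -0.039  0.012  0.016  0.001]
```

arm_command:
  plan:
    - [[2,0.06,-0.04,0,0,0],[3.8,0.06,-0.04,0,0,0],[4.5,0.06,-0.04,0,0,0],[4.7,0.06,-0.04,0,0,0],[4.85,0.06,-0.04,0,0,0],[4.95,0.06,-0.04,0,0,0],[5.05,0.06,-0.04,0,0,0],[5.12,0.06,-0.04,0,0,0],[5.16,0.06,-0.04,0,0,0],[5.16,0.06,-0.04,0,0,0]]

```text
time_s: 12.0
position: [0.5501, -0.1931, 0.0483]
tool_rot: [[0.004, -0.553, -0.833], [-0.002, -0.833, 0.553], [-1.0, -0.0, -0.004]]
ft_force: [1.7, 0.4, 6.4]
grip_width: 0.0002
```

arm_command:
  plan:
    - [[-0.3,0,0,0,0,0],[-0.8,0,0,0,0,0],[-2,0,0,0,0,0],[-4,0,0,0,0,0],[-4,0,2.08,0,0,0],[-4,0,2.08,0,0,0],[-4,0,2.08,0,0,0],[-4,0,2.08,0,0,0]]
  jaw: 0.25

```text
time_s: 12.8
position: [0.5062, -0.1641, 0.1471]
tool_rot: [[0.001, -0.553, -0.833], [-0.001, -0.833, 0.553], [-1.0, -0.0, -0.001]]
ft_force: [0.5, -0.6, -0.2]
grip_width: 0.0642
```

```bash
cat >> h.py <<'E'
C=np.array([.5051,-.2018]); ex=np.array([.8329,-.5534]); ey=np.array([.5534,.8329])
def cards():
    d=get_image("wrist"); h=cv2.cvtColor(d["img"],cv2.COLOR_RGB2HSV);w=((h[...,1]<60)&(h[...,2]>70)).astype(np.uint8);w[310:]=0
    w=cv2.morphologyEx(cv2.morphologyEx(w,cv2.MORPH_OPEN,np.ones((3,3))),cv2.MORPH_CLOSE,np.ones((7,7)))
    n,l,st,c=cv2.connectedComponentsWithStats(w)
    for i in range(1,n):
        if st[i,4]>2500:
            p=np.argwhere(l==i)[:,::-1]; W=onz(d,p,.040)[:,:2]-C; x,y=W@ex,W@ey
            print("card x %.3f..%.3f y %.3f..%.3f"%(*np.percentile(x,[1,99]),*np.percentile(y,[1,99])))
E
python3 - <<'E'
from h import *
np.set_printoptions(precision=4,suppress=True)
s=sensors.observe();print(s["position"],s["grip_width"]); cards()
print(go([*(C-.022*ex+.033*ey),.0585],down(-123.6)))
E
```

```text
[ 0.5062 -0.1641  0.1471] 0.06424168424595819
card x -0.035..0.045 y 0.007..0.060
card x -0.040..0.042 y -0.056..-0.004
card x -0.042..0.041 y -0.120..-0.068
[ 3.532 -0.04   0.091  0.001 -0.009  0.   ]
```

Pass 2 has shifted like a tipped one, with its x range starting at -35 mm against about -41 mm for the flush ones. I pinch it and lift.

arm_command:
  plan:
    - [[1.5,-0.04,0.09,0,0,0],[3,-0.04,0.09,0,0,0],[3.3,-0.04,0.09,0,0,0],[3.45,-0.04,0.09,0,0,0],[3.53,-0.04,0.09,0,0,0],[3.53,-0.04,0.09,0,0,0],[3.53,-0.04,0.09,0,0,0]]

```text
time_s: 13.55
position: [0.5048, -0.1618, 0.0594]
tool_rot: [[0.002, -0.553, -0.833], [-0.001, -0.833, 0.553], [-1.0, -0.0, -0.002]]
ft_force: [0.4, -0.2, -0.2]
grip_width: 0.0637
```

arm_command:
  plan:
    - [[0,0,0,0,0,0],[0,0,0,0,0,0],[0,0,0,0,0,0],[0,0,0,0,0,0],[0,0,0,0,0,0]]
  jaw: 1

```text
time_s: 14.05
position: [0.5046, -0.1617, 0.0592]
tool_rot: [[0.001, -0.553, -0.833], [-0.001, -0.833, 0.553], [-1.0, -0.0, -0.002]]
ft_force: [-1.7, 0.5, 7.4]
grip_width: 0.0529
```

arm_command:
  plan:
    - [[-0.5,0,0,0,0,0],[-1.2,0,0,0,0,0],[-2.5,0,0,0,0,0],[-4,0,0,0,0,0],[-6,0,0,0,0,0],[-7.6,0,0,0,0,0],[-7.6,0,0,0,0,0]]

```text
time_s: 14.75
position: [0.5057, -0.1622, 0.2539]
tool_rot: [[0.009, -0.553, -0.833], [-0.005, -0.833, 0.553], [-1.0, -0.001, -0.011]]
ft_force: [-0.1, -0.1, -1.5]
grip_width: 0.0529
```

Run:
```python
from h import *
np.set_printoptions(precision=4,suppress=True)
s=sensors.observe();print(s["position"],s["grip_width"]); cards()
print(go([.381,.245,.25],down(-59.7)))
```

```text
[ 0.5057 -0.1622  0.2539] 0.052948936185415976
card x -0.124..0.041 y -0.055..0.111
card x -0.042..0.041 y -0.121..-0.069
[ -0.04  -10.817  13.124 -10.647  -0.047  -0.026]
```

Pass 2 is held at 52.9 mm. Now I carry it over.

arm_command:
  plan:
    - [[0,-10.8,13.1,-10.65,0,0],[0,-10.8,13.1,-10.65,0,0],[0,-10.8,13.1,-10.65,0,0],[0,-10.8,13.1,-10.65,0,0],[0,-10.8,13.1,-10.65,0,0],[0,-10.8,13.1,-10.65,0,0],[0,-10.8,13.1,-10.65,0,0],[0,-10.8,13.1,-10.65,0,0],[0,-10.8,13.1,-10.65,0,0],[0,-10.8,13.1,-10.65,0,0]]

```text
time_s: 15.8
position: [0.3791, 0.2467, 0.2469]
tool_rot: [[-0.003, 0.508, -0.861], [-0.0, -0.861, -0.508], [-1.0, -0.001, 0.003]]
ft_force: [0.2, -0.2, -0.2]
grip_width: 0.0528
```

arm_command:
  plan:
    - [[0,0,0,0,0,0],[0,0,0,0,0,0],[0,0,0,0,0,0]]

```text
time_s: 16.1
position: [0.3811, 0.2436, 0.248]
tool_rot: [[-0.001, 0.503, -0.864], [-0.0, -0.864, -0.503], [-1.0, -0.0, 0.001]]
ft_force: [0.2, -0.0, -0.2]
grip_width: 0.053
```

```bash
cat >> h.py <<'E'
def bail():
    "bail top bar seen by the wrist camera (grey, upper half), on z=.165"
    d=get_image("wrist"); h=cv2.cvtColor(d["img"],cv2.COLOR_RGB2HSV);w=((h[...,1]<55)&(h[...,2]>110)).astype(np.uint8);w[145:]=0;w[:,:150]=0;w[:,460:]=0
    w=cv2.morphologyEx(w,cv2.MORPH_OPEN,np.ones((3,9)))
    n,l,st,c=cv2.connectedComponentsWithStats(w); i=1+st[1:,4].argmax(); p=np.argwhere(l==i)[:,::-1].astype(np.float32)
    (cx,cy),(a,b),t=cv2.minAreaRect(p); bx=cv2.boxPoints(((cx,cy),(a,b),t)); W=onz(d,bx,.165)[:,:2]; M=W.mean(0)
    e=[W[1]-W[0],W[2]-W[1]]; v=max(e,key=np.linalg.norm); s=min(e,key=np.linalg.norm)
    print("bail px",(cx,cy),"mid",M.round(4),"len %.3f w %.3f dir %.1f"%(np.linalg.norm(v),np.linalg.norm(s),np.degrees(np.arctan2(v[1],v[0]))))
E
python3 - <<'E'
from h import *
np.set_printoptions(precision=4,suppress=True)
s=sensors.observe();print(s["position"],s["grip_width"]); bail()
print(go([.381,.245,.072],down(-59.7)))
E
```

```text
[0.3811 0.2436 0.248 ] 0.05296489378912693
bail px (304.4908142089844, 112.21906280517578) mid [0.4537 0.2949] len 0.138 w 0.009 dir -59.2
[ 7.046 -0.047 -0.023 -0.014  0.004  0.   ]
```

Bail mid reads (.4537,.2949), so the basket has not moved. I lower and release, then come back over pass 1.

arm_command:
  plan:
    - [[2,0,0,0,0,0],[4,0,0,0,0,0],[5.5,0,0,0,0,0],[6.5,0,0,0,0,0],[7.0,0,0,0,0,0],[7.0,0,0,0,0,0],[7.0,0,0,0,0,0]]

```text
time_s: 16.85
position: [0.3813, 0.2443, 0.0737]
tool_rot: [[0.0, 0.504, -0.864], [0.0, -0.864, -0.504], [-1.0, 0.0, -0.0]]
ft_force: [0.4, -0.1, 0.7]
grip_width: 0.0532
```

arm_command:
  plan:
    - [[0,0,0,0,0,0],[0,0,0,0,0,0],[0,0,0,0,0,0],[0,0,0,0,0,0]]
  jaw: 0.25

```text
time_s: 17.25
position: [0.3809, 0.2446, 0.0737]
tool_rot: [[0.001, 0.505, -0.863], [0.0, -0.863, -0.505], [-1.0, 0.0, -0.001]]
ft_force: [0.7, -0.4, -0.2]
grip_width: 0.0641
```

arm_command:
  plan:
    - [[-1,0,0,0,0,0],[-3,0,0,0,0,0],[-5,0,0,0,0,0],[-7,0,0,0,0,0],[-7,0,0,0,0,0],[-7,0,0,0,0,0]]

```text
time_s: 17.85
position: [0.3807, 0.2446, 0.249]
tool_rot: [[0.002, 0.505, -0.863], [0.001, -0.863, -0.505], [-1.0, 0.0, -0.002]]
ft_force: [0.1, -0.6, -1.1]
grip_width: 0.0642
```

Run:
```python
from h import *
np.set_printoptions(precision=4,suppress=True)
s=sensors.observe();print(s["position"],s["grip_width"]); bail()
d=get_image("wrist");cv2.imwrite("pics/w5.png",d["img"][:,:,::-1])
print(go([*(C+.03*ex-.033*ey),.175],down(-123.6)))
```

```text
[0.3807 0.2446 0.249 ] 0.0642285222956245
bail px (306.990478515625, 113.13270568847656) mid [0.4537 0.2947] len 0.140 w 0.009 dir -59.1
[ 2.891 19.588  5.347 10.652  0.023 -0.008]
```

View pics/w5.png

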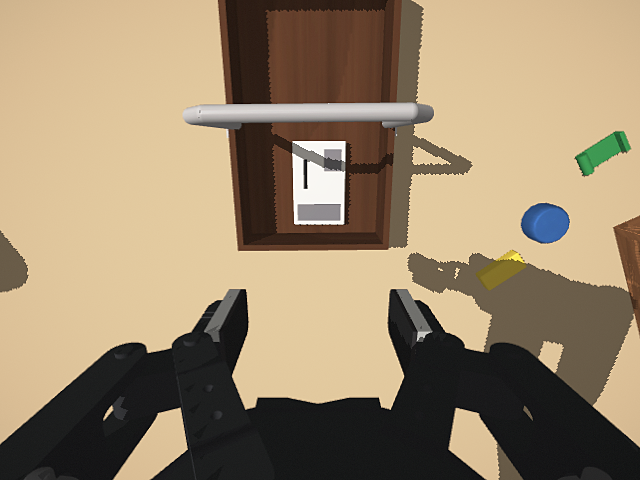

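The picture shows the two passes stacked neatly in the near half at about (320,182), with the bail at row 113. Now pass 1.

arm_command:
  plan:
    - [[0,5,1,3,0,0],[2.9,19.6,5.35,10.65,0,0],[2.9,19.6,5.35,10.65,0,0],[2.9,19.6,5.35,10.65,0,0],[2.9,19.6,5.35,10.65,0,0],[2.9,19.6,5.35,10.65,0,0],[2.9,19.6,5.35,10.65,0,0],[2.9,19.6,5.35,10.65,0,0],[2.9,19.6,5.35,10.65,0,0],[2.9,19.6,5.35,10.65,0,0]]
  jaw: 1

```text
time_s: 18.95
position: [0.5088, -0.2346, 0.1758]
tool_rot: [[-0.003, -0.554, -0.833], [0.002, -0.833, 0.554], [-1.0, -0.0, 0.004]]
ft_force: [1.2, 1.1, -0.3]
grip_width: -0.0003
```

arm_command:
  plan:
    - [[0,0,0,0,0,0],[0,0,0,0,0,0],[0,0,0,0,0,0],[0,0,0,0,0,0]]

```text
time_s: 19.35
position: [0.5091, -0.2316, 0.1779]
tool_rot: [[-0.0, -0.552, -0.834], [0.0, -0.834, 0.552], [-1.0, -0.0, 0.001]]
ft_force: [0.2, 0.0, 0.1]
grip_width: -0.0003
```

Run:
```python
from h import *
np.set_printoptions(precision=4,suppress=True)
s=sensors.observe();print(s["position"],s["grip_width"])
print(go([*(C+.03*ex-.033*ey),.046],down(-123.6)))
```

```text
[ 0.5091 -0.2316  0.1779] -0.0002892171121472422
[ 5.278  0.417 -0.412  0.015  0.006  0.001]
```

arm_command:
  plan:
    - [[2,0.42,-0.41,0,0,0],[3.9,0.42,-0.41,0,0,0],[4.6,0.42,-0.41,0,0,0],[4.8,0.42,-0.41,0,0,0],[4.95,0.42,-0.41,0,0,0],[5.05,0.42,-0.41,0,0,0],[5.15,0.42,-0.41,0,0,0],[5.24,0.42,-0.41,0,0,0],[5.28,0.42,-0.41,0,0,0],[5.28,0.42,-0.41,0,0,0]]

```text
time_s: 20.35
position: [0.5136, -0.2483, 0.0482]
tool_rot: [[0.005, -0.553, -0.833], [-0.004, -0.833, 0.553], [-1.0, 0.0, -0.006]]
ft_force: [1.4, 0.1, 9.9]
grip_width: -0.0001
```

arm_command:
  plan:
    - [[-0.3,0,0,0,0,0],[-0.8,0,0,0,0,0],[-2,0,0,0,0,0],[-4,0,0,0,0,0],[-4,0,2.08,0,0,0],[-4,0,2.08,0,0,0],[-4,0,2.08,0,0,0],[-4,0,2.08,0,0,0]]
  jaw: 0.25

```text
time_s: 21.15
position: [0.4692, -0.2189, 0.1464]
tool_rot: [[0.001, -0.553, -0.833], [-0.001, -0.833, 0.553], [-1.0, 0.0, -0.001]]
ft_force: [0.9, -0.2, 0.5]
grip_width: 0.0643
```

Run:
```python
from h import *
np.set_printoptions(precision=4,suppress=True)
s=sensors.observe();print(s["position"],s["grip_width"]); cards()
print(go([*(C-.022*ex-.033*ey),.0585],down(-123.6)))
```

```text
[ 0.4692 -0.2189  0.1464] 0.06427283245531377
card x -0.035..0.045 y -0.058..-0.006
card x -0.041..0.041 y -0.122..-0.070
[ 3.507 -0.047  0.074  0.001 -0.008 -0.001]
```

arm_command:
  plan:
    - [[1.5,-0.04,0.07,0,0,0],[3,-0.04,0.07,0,0,0],[3.3,-0.04,0.07,0,0,0],[3.43,-0.04,0.07,0,0,0],[3.5,-0.04,0.07,0,0,0],[3.5,-0.04,0.07,0,0,0],[3.5,-0.04,0.07,0,0,0]]

```text
time_s: 21.9
position: [0.4682, -0.217, 0.0596]
tool_rot: [[0.002, -0.553, -0.833], [-0.001, -0.833, 0.553], [-1.0, 0.0, -0.002]]
ft_force: [0.4, -0.8, -0.6]
grip_width: 0.0642
```

arm_command:
  plan:
    - [[0,0,0,0,0,0],[0,0,0,0,0,0],[0,0,0,0,0,0],[0,0,0,0,0,0],[0,0,0,0,0,0]]
  jaw: 1

```text
time_s: 22.4
position: [0.468, -0.2168, 0.0593]
tool_rot: [[0.001, -0.553, -0.833], [-0.001, -0.833, 0.553], [-1.0, 0.0, -0.001]]
ft_force: [-1.4, 0.5, 6.3]
grip_width: 0.0533
```

arm_command:
  plan:
    - [[-0.5,0,0,0,0,0],[-1.2,0,0,0,0,0],[-2.5,0,0,0,0,0],[-4,0,0,0,0,0],[-6,0,0,0,0,0],[-7.6,0,0,0,0,0],[-7.6,0,0,0,0,0]]

```text
time_s: 23.1
position: [0.469, -0.2175, 0.254]
tool_rot: [[0.009, -0.553, -0.833], [-0.007, -0.833, 0.553], [-1.0, 0.001, -0.011]]
ft_force: [0.7, -0.1, -0.8]
grip_width: 0.0531
```

Run:
```python
from h import *
np.set_printoptions(precision=4,suppress=True)
s=sensors.observe();print(s["position"],s["grip_width"])
print(go([.381,.245,.25],down(-59.7)))
```

```text
[ 0.469  -0.2175  0.254 ] 0.05312713377110968
[  0.006 -13.467  13.166 -10.646  -0.088  -0.064]
```

arm_command:
  plan:
    - [[0,-13.5,13.2,-10.65,0,0],[0,-13.5,13.2,-10.65,0,0],[0,-13.5,13.2,-10.65,0,0],[0,-13.5,13.2,-10.65,0,0],[0,-13.5,13.2,-10.65,0,0],[0,-13.5,13.2,-10.65,0,0],[0,-13.5,13.2,-10.65,0,0],[0,-13.5,13.2,-10.65,0,0],[0,-13.5,13.2,-10.65,0,0],[0,-13.5,13.2,-10.65,0,0]]

```text
time_s: 24.1
position: [0.3779, 0.25, 0.2478]
tool_rot: [[-0.001, 0.508, -0.862], [0.0, -0.862, -0.508], [-1.0, -0.001, 0.001]]
ft_force: [-0.1, -0.7, -0.9]
grip_width: 0.0529
```

arm_command:
  plan:
    - [[0,0,0,0,0,0],[0,0,0,0,0,0],[0,0,0,0,0,0]]

```text
time_s: 24.4
position: [0.3796, 0.2463, 0.2482]
tool_rot: [[-0.001, 0.504, -0.864], [-0.0, -0.864, -0.504], [-1.0, 0.0, 0.001]]
ft_force: [0.3, -1.6, -1.1]
grip_width: 0.0532
```

Run:
```python
from h import *
np.set_printoptions(precision=4,suppress=True)
s=sensors.observe();print(s["position"],s["grip_width"]); bail()
print(go([.381,.245,.077],down(-59.7)))
```

```text
[0.3796 0.2463 0.2482] 0.05324789523850048
bail px (309.49749755859375, 112.27377319335938) mid [0.4535 0.2951] len 0.138 w 0.009 dir -59.2
[ 6.851  0.065 -0.023 -0.012  0.004 -0.   ]
```

arm_command:
  plan:
    - [[2,0.06,0,0,0,0],[4,0.06,0,0,0,0],[5.5,0.06,0,0,0,0],[6.4,0.06,0,0,0,0],[6.85,0.06,0,0,0,0],[6.85,0.06,0,0,0,0],[6.85,0.06,0,0,0,0]]

```text
time_s: 25.15
position: [0.3808, 0.2453, 0.0777]
tool_rot: [[0.0, 0.504, -0.864], [0.0, -0.864, -0.504], [-1.0, 0.0, -0.0]]
ft_force: [0.0, -0.2, 0.1]
grip_width: 0.053
```

arm_command:
  plan:
    - [[0,0,0,0,0,0],[0,0,0,0,0,0],[0,0,0,0,0,0],[0,0,0,0,0,0]]
  jaw: 0.25

```text
time_s: 25.55
position: [0.3804, 0.2458, 0.0776]
tool_rot: [[0.001, 0.505, -0.863], [0.0, -0.863, -0.505], [-1.0, 0.0, -0.001]]
ft_force: [-0.6, 0.3, 0.1]
grip_width: 0.0638
```

arm_command:
  plan:
    - [[-1,0,0,0,0,0],[-3,0,0,0,0,0],[-5,0,0,0,0,0],[-6.85,0,0,0,0,0],[-6.85,0,0,0,0,0],[-6.85,0,0,0,0,0]]

```text
time_s: 26.15
position: [0.3802, 0.2458, 0.2491]
tool_rot: [[0.002, 0.505, -0.863], [0.001, -0.863, -0.505], [-1.0, 0.0, -0.002]]
ft_force: [-0.6, -0.1, -1.1]
grip_width: 0.064
```

Run:
```python
from h import *
np.set_printoptions(precision=4,suppress=True)
s=sensors.observe();print(s["position"],s["grip_width"]); bail()
print(go([*(C+.03*ex-.099*ey),.175],down(-123.6)))
```

```text
[0.3802 0.2458 0.2491] 0.06400544603410063
bail px (308.9998779296875, 113.48599243164062) mid [0.4536 0.2948] len 0.140 w 0.010 dir -59.0
[ 2.922 20.798  7.736 10.653  0.009 -0.003]
```

arm_command:
  plan:
    - [[0,5,1,3,0,0],[2.9,20.8,7.7,10.65,0,0],[2.9,20.8,7.7,10.65,0,0],[2.9,20.8,7.7,10.65,0,0],[2.9,20.8,7.7,10.65,0,0],[2.9,20.8,7.7,10.65,0,0],[2.9,20.8,7.7,10.65,0,0],[2.9,20.8,7.7,10.65,0,0],[2.9,20.8,7.7,10.65,0,0],[2.9,20.8,7.7,10.65,0,0]]
  jaw: 1

```text
time_s: 27.2
position: [0.4665, -0.2431, 0.1825]
tool_rot: [[-0.003, -0.554, -0.833], [0.002, -0.833, 0.554], [-1.0, -0.001, 0.004]]
ft_force: [1.5, -0.1, -0.8]
grip_width: 0.0
```

arm_command:
  plan:
    - [[0,0,0,0,0,0],[0,0,0,0,0,0],[0,0,0,0,0,0],[0,0,0,0,0,0]]

```text
time_s: 27.6
position: [0.467, -0.2401, 0.1845]
tool_rot: [[-0.0, -0.552, -0.834], [0.001, -0.834, 0.552], [-1.0, -0.0, 0.001]]
ft_force: [-0.7, -0.1, -0.1]
grip_width: -0.0002
```

Run:
```python
from h import *
np.set_printoptions(precision=4,suppress=True)
s=sensors.observe();print(s["position"],s["grip_width"])
print(go([*(C+.03*ex-.099*ey),.046],down(-123.6)))
```

```text
[ 0.467  -0.2401  0.1845] -0.0002334192857521226
[ 5.537  1.846 -1.623  0.016  0.007  0.002]
```

arm_command:
  plan:
    - [[1.0,1.85,-1.62,0,0,0],[2.0,1.85,-1.62,0,0,0],[4,1.85,-1.62,0,0,0],[4.9,1.85,-1.62,0,0,0],[5.1,1.85,-1.62,0,0,0],[5.25,1.85,-1.62,0,0,0],[5.37,1.85,-1.62,0,0,0],[5.48,1.85,-1.62,0,0,0],[5.54,1.85,-1.62,0,0,0],[5.54,1.85,-1.62,0,0,0]]

```text
time_s: 28.6
position: [0.4769, -0.3035, 0.0485]
tool_rot: [[0.005, -0.553, -0.833], [-0.005, -0.833, 0.553], [-1.0, 0.001, -0.007]]
ft_force: [2.8, -0.1, 8.7]
grip_width: 0.0
```

arm_command:
  plan:
    - [[-0.3,0,0,0,0,0],[-0.8,0,0,0,0,0],[-2,0,0,0,0,0],[-4,0,0,0,0,0],[-4,0,2.08,0,0,0],[-4,0,2.08,0,0,0],[-4,0,2.08,0,0,0],[-4,0,2.08,0,0,0]]
  jaw: 0.25

```text
time_s: 29.4
position: [0.4325, -0.274, 0.1466]
tool_rot: [[0.001, -0.553, -0.833], [-0.001, -0.833, 0.553], [-1.0, 0.0, -0.001]]
ft_force: [0.2, -0.1, -0.2]
grip_width: 0.0638
```

Run:
```python
from h import *
np.set_printoptions(precision=4,suppress=True)
s=sensors.observe();print(s["position"],s["grip_width"]); cards()
print(go([*(C-.022*ex-.099*ey),.0585],down(-123.6)))
```

```text
[ 0.4325 -0.274   0.1466] 0.06382288813262793
card x 0.071..0.090 y -0.132..-0.032
card x -0.040..0.051 y -0.174..-0.138
card x -0.034..0.046 y -0.124..-0.072
[ 3.513 -0.055  0.07   0.002 -0.01  -0.002]
```

arm_command:
  plan:
    - [[1.5,-0.04,0.07,0,0,0],[3,-0.04,0.07,0,0,0],[3.3,-0.04,0.07,0,0,0],[3.43,-0.04,0.07,0,0,0],[3.5,-0.04,0.07,0,0,0],[3.5,-0.04,0.07,0,0,0],[3.5,-0.04,0.07,0,0,0]]

```text
time_s: 30.15
position: [0.4315, -0.2721, 0.0596]
tool_rot: [[0.001, -0.553, -0.833], [-0.001, -0.833, 0.553], [-1.0, 0.0, -0.002]]
ft_force: [0.0, 0.1, -0.2]
grip_width: 0.064
```

arm_command:
  plan:
    - [[0,0,0,0,0,0],[0,0,0,0,0,0],[0,0,0,0,0,0],[0,0,0,0,0,0],[0,0,0,0,0,0]]
  jaw: 1

```text
time_s: 30.65
position: [0.4313, -0.2719, 0.0594]
tool_rot: [[0.001, -0.553, -0.833], [-0.001, -0.833, 0.553], [-1.0, 0.0, -0.001]]
ft_force: [-1.3, 1.9, 6.4]
grip_width: 0.0529
```

arm_command:
  plan:
    - [[-0.5,0,0,0,0,0],[-1.2,0,0,0,0,0],[-2.5,0,0,0,0,0],[-4,0,0,0,0,0],[-6,0,0,0,0,0],[-7.6,0,0,0,0,0],[-7.6,0,0,0,0,0]]

```text
time_s: 31.35
position: [0.4322, -0.2727, 0.254]
tool_rot: [[0.008, -0.553, -0.833], [-0.008, -0.833, 0.553], [-1.0, 0.002, -0.011]]
ft_force: [0.1, 0.8, -0.5]
grip_width: 0.0527
```

Run:
```python
from h import *
np.set_printoptions(precision=4,suppress=True)
s=sensors.observe();print(s["position"],s["grip_width"])
print(go([.381,.245,.25],down(-59.7)))
```

```text
[ 0.4322 -0.2727  0.254 ] 0.052697761746574125
[ -0.015 -16.121  13.16  -10.645  -0.078  -0.075]
```

arm_command:
  plan:
    - [[0,-16.1,13.2,-10.65,0,0],[0,-16.1,13.2,-10.65,0,0],[0,-16.1,13.2,-10.65,0,0],[0,-16.1,13.2,-10.65,0,0],[0,-16.1,13.2,-10.65,0,0],[0,-16.1,13.2,-10.65,0,0],[0,-16.1,13.2,-10.65,0,0],[0,-16.1,13.2,-10.65,0,0],[0,-16.1,13.2,-10.65,0,0],[0,-16.1,13.2,-10.65,0,0]]

```text
time_s: 32.35
position: [0.3799, 0.2277, 0.248]
tool_rot: [[-0.001, 0.505, -0.863], [-0.0, -0.863, -0.505], [-1.0, -0.0, 0.001]]
ft_force: [1.9, -0.1, 0.1]
grip_width: 0.0528
```

arm_command:
  plan:
    - [[0,0,0,0,0,0],[0,0,0,0,0,0],[0,0,0,0,0,0]]

```text
time_s: 32.65
position: [0.3809, 0.2249, 0.2481]
tool_rot: [[-0.001, 0.504, -0.864], [-0.0, -0.864, -0.504], [-1.0, -0.0, 0.001]]
ft_force: [0.1, 0.4, -0.4]
grip_width: 0.0527
```

Run:
```python
from h import *
np.set_printoptions(precision=4,suppress=True)
s=sensors.observe();print(s["position"],s["grip_width"]); bail()
print(go([.381,.245,.082],down(-59.7)))
```

```text
[0.3809 0.2249 0.2481] 0.05273471593818208
bail px (276.98211669921875, 93.52798461914062) mid [0.4541 0.2943] len 0.138 w 0.010 dir -58.9
[ 6.651 -0.707 -0.411 -0.017  0.006 -0.   ]
```

Basket unmoved (bail mid .4541,.2943). I place the last pass.

arm_command:
  plan:
    - [[0.5,-0.7,-0.41,0,0,0],[2,-0.7,-0.41,0,0,0],[4,-0.7,-0.41,0,0,0],[5.5,-0.7,-0.41,0,0,0],[6.3,-0.7,-0.41,0,0,0],[6.65,-0.7,-0.41,0,0,0],[6.65,-0.7,-0.41,0,0,0],[6.65,-0.7,-0.41,0,0,0]]

```text
time_s: 33.5
position: [0.3817, 0.2457, 0.0833]
tool_rot: [[0.002, 0.504, -0.864], [0.0, -0.864, -0.504], [-1.0, 0.0, -0.002]]
ft_force: [-0.6, 0.5, 1.1]
grip_width: 0.0531
```

arm_command:
  plan:
    - [[0,0,0,0,0,0],[0,0,0,0,0,0],[0,0,0,0,0,0],[0,0,0,0,0,0]]
  jaw: 0.25

```text
time_s: 33.9
position: [0.381, 0.2461, 0.0826]
tool_rot: [[0.001, 0.505, -0.863], [0.0, -0.863, -0.505], [-1.0, 0.0, -0.001]]
ft_force: [-0.3, -0.2, 0.0]
grip_width: 0.0638
```

arm_command:
  plan:
    - [[-1,0,0,0,0,0],[-3,0,0,0,0,0],[-5,0,0,0,0,0],[-7.5,0,0,0,0,0],[-7.5,0,0,0,0,0],[-7.5,0,0,0,0,0]]

```text
time_s: 34.5
position: [0.3813, 0.2463, 0.2718]
tool_rot: [[0.005, 0.505, -0.863], [0.002, -0.863, -0.505], [-1.0, 0.001, -0.005]]
ft_force: [0.5, 0.2, -0.5]
grip_width: 0.064
```

Run:
```python
from h import *
np.set_printoptions(precision=4,suppress=True)
s=sensors.observe();print(s["position"],s["grip_width"],s["q"]); bail()
w=get_image("wrist");t=get_image("top");sc=get_image("scene")
c=np.zeros((560,800,3),np.uint8);c[:300,:400]=cv2.resize(w["img"],(400,300),interpolation=cv2.INTER_AREA)
c[:300,400:]=cv2.resize(t["img"][110:320,130:410],(400,300),interpolation=cv2.INTER_CUBIC)
c[300:,:346]=cv2.resize(sc["img"][240:480,320:640],(346,260));c[300:,400:746]=cv2.resize(sc["img"][220:460,160:480],(346,260))
cv2.imwrite("pics/w6.png",c[:,:,::-1])
```

```text
[0.3813 0.2463 0.2718] 0.06399074696645445 [17.8572 11.2782 87.0138  0.0023 81.4328 77.5314]
bail px (309.5031433105469, 118.83006286621094) mid [0.4536 0.2949] len 0.141 w 0.009 dir -59.2
```

View pics/w6.png

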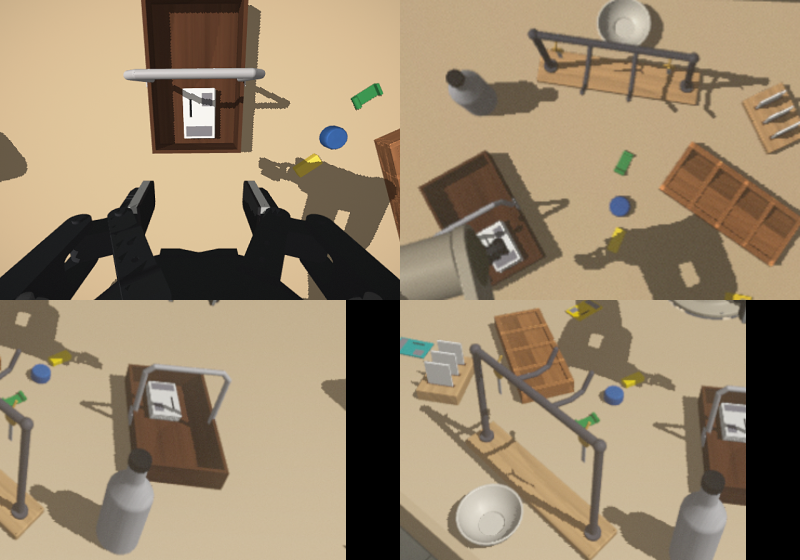

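All four passes are in the basket near half, the tray is empty and nothing else has moved. Next I hover over the bail with the jaw across it.

Run:
```python
from h import *
np.set_printoptions(precision=4,suppress=True)
import pickle
d=get_image("wrist"); pickle.dump((d,(309.5,118.8)),open("v1.pkl","wb"))
print(d["T"][:3,3],d["T"][:3,2])
print(go([.452,.289,.30],down(30.8)))
```

```text
[0.444  0.283  0.3854] [0.2497 0.1436 0.9576]
[ -1.273  -0.045  -3.336 -15.081   0.017   0.027]
```

arm_command:
  plan:
    - [[-1.3,0,0,-1,0,0],[-1.3,0,-3.3,-15.08,0,0],[-1.3,0,-3.3,-15.08,0,0],[-1.3,0,-3.3,-15.08,0,0],[-1.3,0,-3.3,-15.08,0,0],[-1.3,0,-3.3,-15.08,0,0],[-1.3,0,-3.3,-15.08,0,0],[-1.3,0,-3.3,-15.08,0,0],[-1.3,0,-3.3,-15.08,0,0],[-1.3,0,-3.3,-15.08,0,0]]
  jaw: 0

```text
time_s: 35.75
position: [0.452, 0.2877, 0.301]
tool_rot: [[-0.002, 0.913, 0.407], [-0.001, 0.407, -0.913], [-1.0, -0.002, -0.0]]
ft_force: [-0.3, -0.0, 0.5]
grip_width: 0.0855
```

Run:
```python
from h import *
print(go([.453,.292,.30],down(30.8)))
```

```text
[ 0.039  0.107 -0.143 -1.131 -0.003  0.023]
```

arm_command:
  plan:
    - [[0,0.1,-0.14,-1.1,0,0],[0,0.1,-0.14,-1.1,0,0],[0,0.1,-0.14,-1.1,0,0]]

```text
time_s: 36.05
position: [0.4529, 0.2919, 0.3015]
tool_rot: [[-0.002, 0.865, 0.501], [-0.001, 0.501, -0.865], [-1.0, -0.002, -0.0]]
ft_force: [0.1, 1.5, 0.2]
grip_width: 0.0856
```

Run:
```python
from h import *
np.set_printoptions(precision=4,suppress=True)
s=sensors.observe();print(s["position"],s["tool_rot"][:,1],s["q"])
d=get_image("wrist");print(d["T"][:3,3]);cv2.imwrite("pics/w7.png",d["img"][:,:,::-1])
```

```text
[0.4529 0.2919 0.3015] [ 0.8652  0.5014 -0.0016] [20.2025 19.0855 71.0294 -0.0018 89.9794 -9.8882]
[0.4169 0.3552 0.4189]
```

View pics/w7.png

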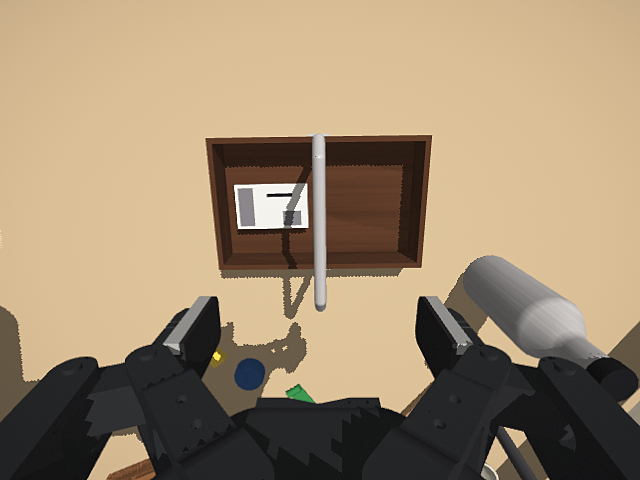

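Run:
```python
from h import *
np.set_printoptions(precision=4,suppress=True)
d=get_image("wrist")
W=onz(d,[(319,134),(320.5,309)],.165)[:,:2];v=W[0]-W[1];print(W,W.mean(0),np.linalg.norm(v),np.degrees(np.arctan2(v[1],v[0])))
R=onz(d,[(207,139),(432,136),(422,266),(219,269)],.05)[:,:2];print("rim",R,R.mean(0),[np.linalg.norm(R[i]-R[i-1]) for i in range(4)],[np.degrees(np.arctan2(*(R[i]-R[i-1])[::-1])) for i in range(4)])
t=get_image("top");print("bottle cap",onz(t,[(169.6,164)],.21)[0]); print("base edge",onz(t,[(193,190)],0.0)[0])
u=np.array([.859,.512]);m=W.mean(0);s=sensors.observe()
print(go([*m,.172],down(30.8)))
```

```text
[[0.4156 0.3594]
 [0.4876 0.2378]] [0.4516 0.2986] 0.14134695385560703 120.64143764264816
rim [[0.3147 0.2976]
 [0.5194 0.4196]
 [0.595  0.2936]
 [0.389  0.17  ]] [0.4545 0.2952] [np.float64(0.14764202295944195), np.float64(0.2382773950754757), np.float64(0.14692635959554934), np.float64(0.24033551548833884)] [np.float64(120.20477873639491), np.float64(30.796523055755465), np.float64(-58.9959101936415), np.float64(-149.03451049164136)]
bottle cap [0.7003 0.3088 0.21  ]
base edge [0.6714 0.2942 0.    ]
[ 5.201  0.093 -0.262 -0.107 -0.001  0.006]
```

Bar column 320 lies midway between the jaws. The rim and bar give the basket at about (.4535,.295), yaw 30.7°, and the bottle at (.70,.31). I descend and grip the bail.

arm_command:
  plan:
    - [[1.5,0.07,-0.1,0,0,0],[3,0.07,-0.1,0,0,0],[4.5,0.07,-0.1,0,0,0],[5.0,0.07,-0.1,0,0,0],[5.22,0.07,-0.1,0,0,0],[5.22,0.07,-0.1,0,0,0],[5.22,0.07,-0.1,0,0,0]]

```text
time_s: 36.9
position: [0.4537, 0.2951, 0.1728]
tool_rot: [[0.002, 0.864, 0.504], [0.001, 0.504, -0.864], [-1.0, 0.002, 0.0]]
ft_force: [-0.2, 0.2, 0.1]
grip_width: 0.0851
```

arm_command:
  plan:
    - [[0,0,0,0,0,0],[0,0,0,0,0,0],[0,0,0,0,0,0],[0,0,0,0,0,0],[0,0,0,0,0,0],[0,0,0,0,0,0],[0,0,0,0,0,0],[0,0,0,0,0,0]]
  jaw: 1
  newtons: 80

```text
time_s: 37.7
position: [0.4532, 0.2949, 0.1719]
tool_rot: [[-0.0, 0.864, 0.504], [-0.0, 0.504, -0.864], [-1.0, -0.0, 0.0]]
ft_force: [-1.0, -1.1, 1.5]
grip_width: 0.0072
```

arm_command:
  plan:
    - [[-0.2,0,0,0,0,0],[-0.6,0,0,0,0,0],[-1.2,0,0,0,0,0],[-1.9,0,0,0,0,0],[-2.6,0,0,0,0,0],[-3.3,0,0,0,0,0],[-4.0,0,0,0,0,0],[-4.6,0,0,0,0,0],[-4.8,0,0,0,0,0],[-4.8,0,0,0,0,0]]

```text
time_s: 38.7
position: [0.4533, 0.295, 0.2923]
tool_rot: [[0.001, 0.864, 0.504], [0.0, 0.504, -0.864], [-1.0, 0.001, 0.0]]
ft_force: [-0.0, -0.6, -5.6]
grip_width: 0.0072
```

Run:
```python
from h import *
np.set_printoptions(precision=4,suppress=True)
s=sensors.observe();print(s["position"],s["grip_width"],s["ft_force"],s["wrist_torque"])
w=get_image("scene");cv2.imwrite("pics/s8.png",w["img"][150:480,300:640,::-1])
print(go([.56,.055,.29],down(-6.8)))
```

```text
[0.4533 0.295  0.2923] 0.007192380982295492 [-0.0427 -0.5733 -5.5897] [ 0.0296 -0.0722 -0.0561]
[ 0.058 -1.14  10.444  6.177  0.001  0.006]
```

View pics/s8.png

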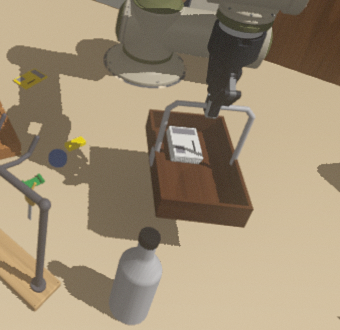

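arm_command:
  plan:
    - [[0,-0.03,0.3,0.15,0,0],[0,-0.1,0.9,0.5,0,0],[0,-0.2,1.8,1.05,0,0],[0,-0.3,2.8,1.65,0,0],[0,-0.4,3.8,2.25,0,0],[0,-0.53,4.8,2.85,0,0],[0,-0.64,5.8,3.45,0,0],[0,-0.75,6.8,4.05,0,0],[0,-0.86,7.8,4.65,0,0],[0,-0.97,8.8,5.25,0,0]]

```text
time_s: 39.75
position: [0.5435, 0.0904, 0.2913]
tool_rot: [[-0.001, 1.0, -0.027], [-0.0, -0.027, -1.0], [-1.0, -0.001, 0.0]]
ft_force: [0.1, 0.1, -4.2]
grip_width: 0.0076
```

arm_command:
  plan:
    - [[0,0,0.4,0.3,0,0],[0,0,0.8,0.5,0,0],[0,0,1.1,0.7,0,0],[0,0,1.2,0.8,0,0],[0,0,1.2,0.8,0,0],[0,0,1.2,0.8,0,0],[0,0,1.2,0.8,0,0]]

```text
time_s: 40.45
position: [0.5424, 0.0632, 0.2919]
tool_rot: [[0.0, 0.995, -0.104], [0.0, -0.104, -0.995], [-1.0, 0.0, -0.0]]
ft_force: [-0.6, -0.0, -6.1]
grip_width: 0.0074
```

Run:
```python
from h import *
np.set_printoptions(precision=4,suppress=True)
s=sensors.observe();print(s["position"],s["grip_width"],s["tool_rot"][:,1])
d=get_image("top");cv2.imwrite("pics/t9.png",cv2.resize(d["img"][110:300,180:400],None,fx=3.4,fy=3.1,interpolation=cv2.INTER_CUBIC)[:,:,::-1])
print(go([.62,.0385,.29],down(-7)))
```

```text
[0.5424 0.0632 0.2919] 0.007365356045913768 [ 0.9946 -0.1042  0.0001]
[ 0.075  3.189  0.659  0.169 -0.001 -0.001]
```

View pics/t9.png

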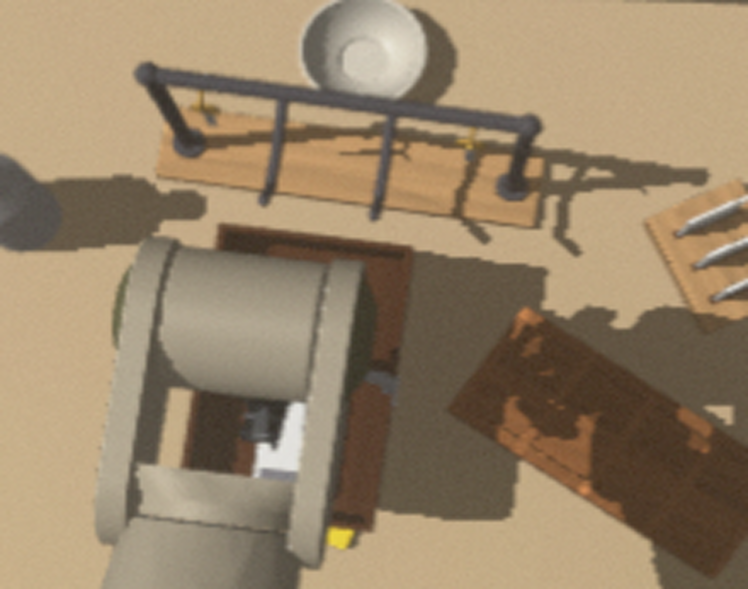

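The basket is level and in front of the rack, whose hook tips are at about (265,202) and (376,216) and bar ends at (147,74) and (532,125). I recompute the seat from these.

Run:
```python
from h import *
np.set_printoptions(precision=4,suppress=True)
d=get_image("top"); f=lambda P:[(180+x/3.4,110+y/3.1) for x,y in P]
R=onz(d,f([(147,74),(532,125)]),.24)[:,:2];v=R[1]-R[0];a=np.degrees(np.arctan2(v[1],v[0]));print("bar",R.mean(0),np.linalg.norm(v),a)
T=onz(d,f([(265,202),(376,216)]),.25)[:,:2];v=T[1]-T[0];print("tips",T.mean(0),np.linalg.norm(v),np.degrees(np.arctan2(v[1],v[0])))
x=np.array([np.cos(np.radians(a+90)),np.sin(np.radians(a+90))]);print("seat",R.mean(0)-.058*x,T.mean(0)+.031*x)
# scene check of bar ends
s=get_image("scene")
print(proj(s,[[*R[0],.24],[*R[1],.24],[*T[0],.25],[*T[1],.25]]))
W=onz(d,f([(218,226),(413,244)]),.17)[:,:2];print("basket front rim",W,W.mean(0))
p=sensors.observe()["position"];print(p+.12*np.array([*x,0]))
```

```text
bar [0.7572 0.0319] 0.2823015897182459 -96.46887872951604
tips [0.6662 0.0416] 0.07998381311767543 -96.0774312075553
seat [0.6996 0.0384] [0.697  0.0382]
[[344.0357 353.1453]
 [228.1275 264.3499]
 [336.0113 284.7671]
 [303.086  262.9738]]
basket front rim [[ 0.6653  0.1241]
 [ 0.655  -0.0247]] [0.6602 0.0497]
[0.6617 0.0495 0.2918]
```

The seat estimates agree at (.6985,.0384), yaw -6.4°, and the scene projection fits within about 2 px. I move over the hooks.

Run:
```python
from h import *
print(go([.629,.0462,.29],down(-6.4)),go([.6985,.0384,.29],down(-6.4)))
```

```text
[ 7.400e-02  3.512e+00  3.070e-01  6.600e-02 -0.000e+00 -1.000e-03] [ 7.40e-02  6.31e+00  3.27e-01  6.60e-02 -0.00e+00 -1.00e-03]
```

arm_command:
  plan:
    - [[0,0.3,0.1,0,0,0],[0,0.9,0.2,0.07,0,0],[0,1.7,0.3,0.07,0,0],[0,2.5,0.31,0.07,0,0],[0,3.3,0.31,0.07,0,0],[0,4.1,0.32,0.07,0,0],[0,4.9,0.32,0.07,0,0],[0,5.6,0.33,0.07,0,0],[0,6.1,0.33,0.07,0,0],[0,6.3,0.33,0.07,0,0]]

```text
time_s: 41.6
position: [0.6995, 0.0375, 0.2907]
tool_rot: [[-0.001, 0.994, -0.113], [0.0, -0.113, -0.994], [-1.0, -0.001, 0.0]]
ft_force: [-0.3, 0.5, -6.3]
grip_width: 0.0074
```

arm_command:
  plan:
    - [[0,0,0,0,0,0],[0,0,0,0,0,0],[0,0,0,0,0,0],[0,0,0,0,0,0]]

```text
time_s: 42.0
position: [0.6979, 0.038, 0.2922]
tool_rot: [[0.0, 0.994, -0.112], [-0.0, -0.112, -0.994], [-1.0, 0.0, 0.0]]
ft_force: [-0.1, -0.3, -4.6]
grip_width: 0.0071
```

Run:
```python
from h import *
s=sensors.observe();print(s["position"],s["ft_force"],s["grip_width"])
print(go([.6985,.0384,.238],down(-6.4)))
w=get_image("scene");a=w["img"][170:420,170:490];cv2.imwrite("pics/s10.png",cv2.resize(a,None,fx=2.4,fy=2.4,interpolation=cv2.INTER_CUBIC)[:,:,::-1])
```

```text
[0.69791912 0.03804745 0.29223166] [-0.0982122  -0.30524534 -4.64359815] 0.0071319925351165225
[ 2.169  0.021 -0.017 -0.008  0.    -0.003]
```

View pics/s10.png

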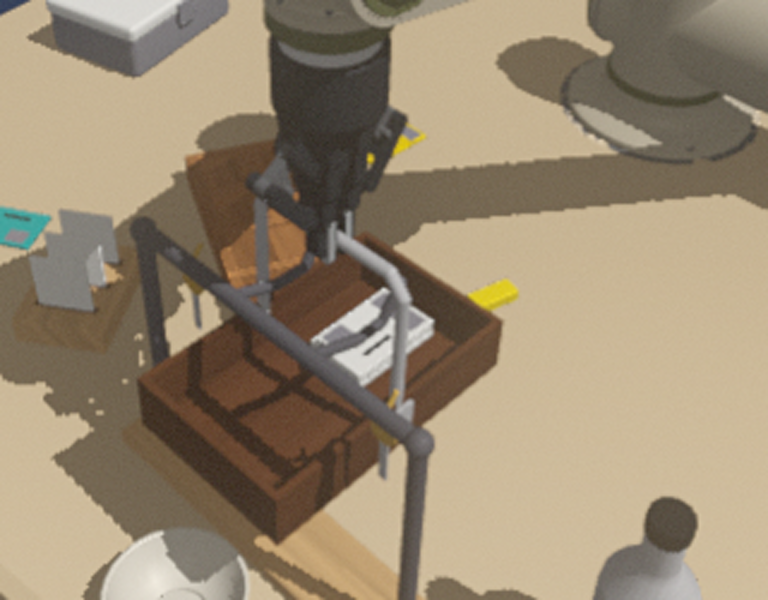

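The bail is above both hooks, which show at about (270,280) and (370,330). I lower it.

arm_command:
  plan:
    - [[0.3,0.02,0,0,0,0],[0.7,0.02,0,0,0,0],[1.1,0.02,0,0,0,0],[1.5,0.02,0,0,0,0],[1.8,0.02,0,0,0,0],[2.0,0.02,0,0,0,0],[2.0,0.02,0,0,0,0],[2.0,0.02,0,0,0,0]]

```text
time_s: 42.85
position: [0.6989, 0.0379, 0.2422]
tool_rot: [[0.001, 0.994, -0.112], [-0.0, -0.112, -0.994], [-1.0, 0.001, -0.0]]
ft_force: [-0.9, -0.0, -5.1]
grip_width: 0.0074
```

arm_command:
  plan:
    - [[0.05,0,0,0,0,0],[0.1,0,0,0,0,0],[0.15,0,0,0,0,0],[0.19,0,0,0,0,0],[0.19,0,0,0,0,0],[0.19,0,0,0,0,0]]

```text
time_s: 43.45
position: [0.6989, 0.0379, 0.238]
tool_rot: [[0.001, 0.994, -0.112], [-0.0, -0.112, -0.994], [-1.0, 0.001, 0.0]]
ft_force: [-1.5, 0.4, 3.4]
grip_width: 0.0069
```

Fz went from -5 to +3 N at the predicted height, so the bail is seated. I open modestly and back straight up.

arm_command:
  plan:
    - [[0,0,0,0,0,0],[0,0,0,0,0,0],[0,0,0,0,0,0],[0,0,0,0,0,0],[0,0,0,0,0,0],[0,0,0,0,0,0]]
  jaw: 0.7
  newtons: 20

```text
time_s: 44.05
position: [0.6988, 0.0379, 0.237]
tool_rot: [[-0.0, 0.994, -0.113], [-0.0, -0.113, -0.994], [-1.0, -0.0, 0.0]]
ft_force: [0.4, 0.8, -0.3]
grip_width: 0.0254
```

arm_command:
  plan:
    - [[-0.2,0,0,0,0,0],[-0.6,0,0,0,0,0],[-1.2,0,0,0,0,0],[-2,0,0,0,0,0],[-3,0,0,0,0,0],[-4,0,0,0,0,0],[-4,0,0,0,0,0]]

```text
time_s: 44.75
position: [0.6991, 0.0379, 0.3421]
tool_rot: [[0.008, 0.994, -0.112], [-0.001, -0.112, -0.994], [-1.0, 0.008, 0.0]]
ft_force: [0.3, 0.0, 0.3]
grip_width: 0.0254
```

arm_command:
  plan:
    - [[-0.5,-2,0,0,0,0],[-0.5,-4,0,0,0,0],[-0.5,-6,0,0,0,0],[-0.5,-8,0,0,0,0],[-0.5,-8,0,0,0,0],[-0.5,-8,0,0,0,0],[-0.5,-8,0,0,0,0]]

```text
time_s: 45.45
position: [0.5009, 0.0602, 0.3496]
tool_rot: [[0.001, 0.994, -0.113], [-0.0, -0.113, -0.994], [-1.0, 0.001, -0.0]]
ft_force: [-0.1, 0.1, 0.8]
grip_width: 0.0258
```

Run:
```python
from h import *
s=sensors.observe();print(s["position"],s["ft_force"],s["grip_width"])
w=get_image("scene");a=w["img"][170:440,140:500];t=get_image("top")["img"]
c=np.zeros((600,800,3),np.uint8);c[:300,:400]=cv2.resize(t[80:290,130:410],(400,300),interpolation=cv2.INTER_CUBIC);c[:,400:][:300]=cv2.resize(a,(400,300),interpolation=cv2.INTER_CUBIC)
b=get_image("scene")["img"][230:400,210:400];c[300:,:335]=cv2.resize(b,(335,300),interpolation=cv2.INTER_CUBIC);c[300:,400:]=cv2.resize(get_image("wrist")["img"],(400,300),interpolation=cv2.INTER_AREA)
cv2.imwrite("pics/f11.png",c[:,:,::-1])
```

```text
[0.50093282 0.06018139 0.34961747] [-0.14783472  0.06075818  0.75346151] 0.025814841724899455
```

View pics/f11.png

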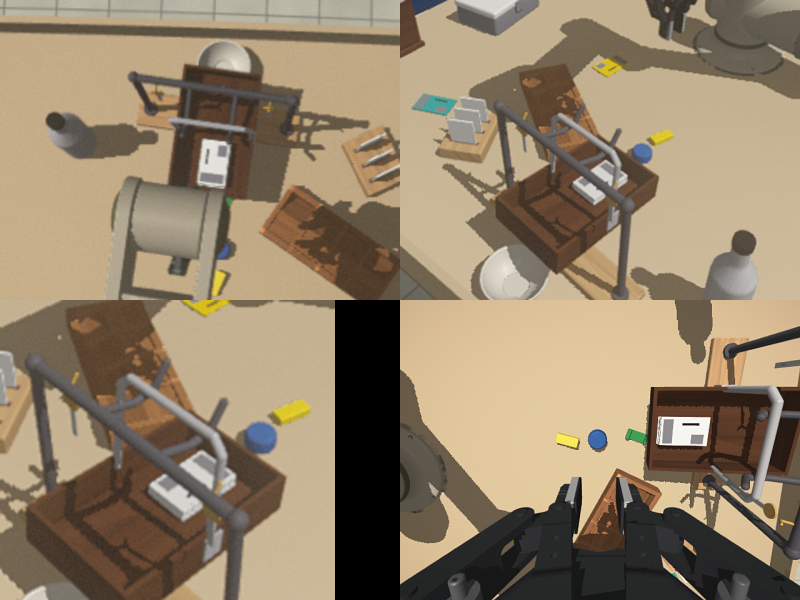

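The basket hangs on both hooks, with the bail bar lying across them (top crop about (172,123) to (250,133)), and the passes are inside. The robot is clear. I'll run one numeric check and then hand in.

arm_command:
  plan:
    - [[0,0,0,0,0,0],[0,0,0,0,0,0],[0,0,0,0,0,0],[0,0,0,0,0,0],[0,0,0,0,0,0]]

```text
time_s: 46.15
position: [0.5, 0.0604, 0.3496]
tool_rot: [[0.0, 0.994, -0.112], [-0.0, -0.112, -0.994], [-1.0, 0.0, 0.0]]
ft_force: [-0.0, 1.0, 0.0]
grip_width: 0.0257
```

Run:
```python
from h import *
import time
d=get_image("top");W=onz(d,[(250.4,166.1),(305,173.1)],.231)[:,:2];print(W,W.mean(0),"seat .6985 .0384")
a=d["img"].astype(int)
for _ in range(6): b=get_image("top")["img"].astype(int)
print("motion in basket region",np.abs(a-b)[120:225,240:320].mean(),np.abs(a-b)[120:225,500:560].mean(), sensors.observe()["ft_force"])
if np.linalg.norm(W.mean(0)-[.6985,.0384])<.02:
    from rig import workorder; print(workorder.close_job())
```

```text
[[ 0.69644201  0.10276088]
 [ 0.68343247 -0.03256397]] [0.68993724 0.03509846] seat .6985 .0384
motion in basket region 6.749126984126984 1.8331746031746032 [ 0.10816405 -0.14095995 -0.4853778 ]
the job is handed in; nothing more can be done
None
```

I handed the job in with all four passes in the basket and the basket hanging by its bail over both hooks. My last motion check hinted that the basket may still have been swinging slightly.

I tipped, pinched and moved each pass into the near half of the basket while it stood on the shelf. Then I gripped the bail, carried the basket level to the rack, lowered it, let go and backed off.

**Checks that agreed:**
- **Passes and tray:** the tray was empty, and the passes lay stacked in the basket before and after the hang.
- **Seating:** on lowering, the vertical force went from -5 N to +3 N at the height I had calculated. After release the wrist force was about 0, with the robot clear.
- **Bystanders:** none looked moved in the pictures; I did not measure them. The basket did not shift while I was filling it.

**Checks that disagreed:**
- **Bar position:** the last top-view reading put the middle of the bar at (0.690, 0.035). I had estimated the seat at (0.6985, 0.0384), so it is about 9 mm off. That reading came from hand-read pixels and is inside the 25 mm tolerance.
- **Rest:** the last frame-to-frame check, over about 0.3 s, showed more change around the basket (6.7) than around a reference patch (1.8). It could be a small remaining swing or image noise. My script handed in without acting on that reading, so I did not confirm the basket was below 0.05 m/s.

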